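# Lap the wear pads in the nesting fixture

### The job

Seat every steel pad lying on the rubber mat fully home in the fixture pocket cut to its own length, notched corner to the filled corner. Then take the lapping block and, with light steady pressure (around 8 N), sweep it lengthwise along the middle of each pad from its plain end to its notched end, doing the pads in order from longest to shortest. Finally put the lapping block back upright on the floor of its wooden rest and lay all the pads flat on the floor of the blue tray, not on top of each other, leaving the other things on the bench alone.

Things in the scene. Friction and masses are not known exactly. Their poses are not given: they have to be found in the camera images.
- pad_long: plain steel wear pad, a flat block 66 long (x) x 40 wide (y) x 26 mm thick, about 482 g, with a 12 x 12 mm square notch through its +x +y corner. Origin: centre of the full rectangular outline, on the underside; z up. Starts flat on the mat, right way up; absent in some runs. Told apart from the other pads by length.
- pad_middle: plain steel wear pad, a flat block 54 long (x) x 40 wide (y) x 26 mm thick, about 394 g, with a 12 x 12 mm square notch through its +x +y corner. Origin: centre of the full rectangular outline, on the underside; z up. Starts flat on the mat, right way up; absent in some runs. Told apart from the other pads by length.
- pad_short: plain steel wear pad, a flat block 42 long (x) x 40 wide (y) x 26 mm thick, about 307 g, with a 12 x 12 mm square notch through its +x +y corner. Origin: centre of the full rectangular outline, on the underside; z up. Starts flat on the mat, right way up; absent in some runs. Told apart from the other pads by length.
- fixture: aluminium nesting fixture, 219 (x) x 67 (y) x 16 mm, fixed to the bench, with three pockets in a row along its x: longest at the -x end, shortest at the +x end, 12 mm walls between them. Origin: centre of its underside on the bench. Its x axis points roughly to the robot's right.
- pocket_long (a point): centre of the floor of the pocket for the 66 mm pad, 8 mm above the bench; axes as the fixture. Pocket 69 (x) x 43 (y) mm, 8 deep; a fixed 12 x 12 mm square fills its +x +y corner, so the pad (1.5 mm clearance a side) goes in only with its notch there, x along the fixture's x. Seated, the pad's origin is at this point and it stands 18 mm proud.
- pocket_middle (a point): centre of the floor of the pocket for the 54 mm pad, 8 mm above the bench; axes as the fixture. Pocket 57 (x) x 43 (y) mm, 8 deep; a fixed 12 x 12 mm square fills its +x +y corner, so the pad (1.5 mm clearance a side) goes in only with its notch there, x along the fixture's x. Seated, the pad's origin is at this point and it stands 18 mm proud.
- pocket_short (a point): centre of the floor of the pocket for the 42 mm pad, 8 mm above the bench; axes as the fixture. Pocket 45 (x) x 43 (y) mm, 8 deep; a fixed 12 x 12 mm square fills its +x +y corner, so the pad (1.5 mm clearance a side) goes in only with its notch there, x along the fixture's x. Seated, the pad's origin is at this point and it stands 18 mm proud.
- lap: hand lapping block, about 300 g, 49 mm tall. Origin: centre of its underside (sole extended); z up. Copper sole 50 (x) x 34 (y) mm, sprung: 2 N per mm, 7 mm travel, then hard (4 mm press = 8 N). Steel plate 50 x 34 from 14 to 19 mm up, wooden grip 50 (x) x 24 (y) from 19 to 49 mm up. Sweep along its x, either way round. Lift it over an empty pocket, or the sole drops in and catches.
- lap_rest: shallow fixed wooden tray for the lapping block, 90 (x) x 66 (y) x 10 mm outside, 5 mm walls, inner floor 5 mm above the bench. Origin: centre of its underside.
- mat: black rubber mat, 290 (x) x 150 (y) x 4 mm, fixed on the bench; the pads start on it with gaps between them, to the left or right of the fixture. Origin: centre of its underside.
- tray: low blue plastic tray, 290 (x) x 140 (y) x 30 mm outside, fixed, 5 mm walls and 5 mm floor, on the other side of the fixture from the mat. Starts empty. Origin: centre of its underside.
- oil_bottle: grey plastic bottle, 52 mm across, 140 mm tall, standing beyond the fixture; leave it alone. Origin: centre of its underside.
- spanner: steel spanner lying beyond the fixture; leave it alone. Origin near its middle, on the underside.
- spare_ring: dark steel ring, 60 mm across, 20 mm high, lying beyond the fixture; leave it alone. Origin: centre of its underside.

How it is judged:
By the outcome, as a careful person would: the job done as asked, in the order asked, and still so for the second after the job is handed in, with the robot touching nothing.
Of pad_long, pad_middle, pad_short only 2 to 3 are there at a start; the rules pass over those that are not, and their reading is None.
At some moment in a run one of pad_long, pad_middle, pad_short may be knocked a few centimetres aside while the robot is not near it.
Once in a run the grip may slacken for a moment while it holds something.
It also fails if it takes over 210 s, if anything falls off the work surface, if the arm or the gripper's body presses on something with over 40 N, if the wrist force passes 120 N, or if a joint passes its speed limit or range.

### The arm

A 6-joint arm with a two-finger parallel gripper is mounted at the origin on the work surface. World frame = base frame: x ahead of the robot, y to its left, z up, the work surface at z = 0. Lengths are in m, angles in rad, forces in N, time in s.
With the tool pointing down it reaches from about 0.425 to 0.95 m from the base axis. Payload 3.5 kg.
Tool frame: the origin (TCP) lies on the centre line of the jaws, within the pads' length; the fingertips stand 11 mm ahead of it and the grasp point (between the pads) lies 8 mm behind it; x points along the fingers, y is the direction in which the jaws open and shut, and the axes are right-handed (so a half turn about x gives the same grasp; the last joint's range is limited). The gripper opens to 85 mm and grips with 20 to 120 N. Pads are 22 mm wide; open, the fingers measure 114 mm over their backs; the gripper's body (76 mm by 85 mm) begins 54 mm behind the grasp point. The pads swing forward as they close: fully open they stand 13 mm farther back than shut.
Start: joints at [-1.364, 0.286, 1.577, -0, 1.279, -0.15], TCP at [0.236, -0.632, 0.207] pointing down, gripper open.
Joint ranges: [-2.77, 2.77], [-0.9, 2.22], [0.21, 2.48], [-1.53, 4.67], [0.24, 2.81], [-2.84, 2.84]. Speed limits (rad/s): [2.79, 2.79, 3.14, 3.14, 3.14, 3.14].

### API

Orientations are given as a unit quaternion [x, y, z, w].
In Python, from plant import ctrl gives the robot as it stands. The module is installed in compiled form; this text tells all that it offers.
- The arm moves only by the tool drive_tool, never from a script. Its argument "series" is a list of rows, each a list of 2 entries, a list of its own where there are three numbers: the shift along the tool's x, y, z in units of 50 mm (1.0 is 50 mm), then the turn, a rotation vector about the tool's x, y, z in degrees. A call has 1 to 5 rows; each row shifts and turns the pose as measured when the row begins, along the tool's axes as they then stand; what a row does not reach is not made up. A row lasts 1/10 s, in which the tool goes at most 50 mm and 8.59 degrees, less where a joint would pass 70% of its speed; a pose out of reach is approached as far as the arm can. A call is refused whole if a number of a shift passes 1 or a number of a turn 8.59, either way. A call with a gripper value outside its range is refused whole. "grip" is the gripper's target within -1 to 1 (fully open at 1, half-way at 0, shut at -1), set as the call begins (left out, the last holds). The fingers move at their own pace and stop on an object; "newtons" is the grip in N (left out, the last holds). Time passes only in rows, so rows that do not move let the fingers close. It gives the time, the measured TCP pose, the force and the opening at its end, in the units of the state.
- ctrl.get_state(): the state, without advancing time (a new reading comes with each control period).
- ctrl.read_camera(name): name is "scene" or "top" or "wrist"; returns a dict with "img" (420x560x3 uint8, red, green, blue), "camera_matrix" (3x3 intrinsics, pixels), "R" (3x3) and "t" (3): a world point X has camera coordinates R X + t. Camera axes: x right, y down, z forward; pixel columns grow to the right and rows downward; lengths in m; the calibration is good to about 2 mm. A picture is of the moment at which its call begins. There is no depth.
- ctrl.sign_off(): hands the job in, once; it reports no verdict.
The state is a dict: "time": time; "qpos": joint angles; "dq": joint speeds; "joint_efforts": joint torques, N m; "eef_pos": TCP position; "tcp_rot": TCP orientation; "contact_force": force on the tool from outside, world axes, zero at the start; "wrist_torque": the same for the moment, N m; "opening": opening from 0.0 (shut) to 1.0 (fully open).
Only numpy, scipy, OpenCV 4.12 (cv2) and the standard library are available. Lean on these libraries where they do the work, as an engineer would, in place of code of your own. Each camera call takes 0.05 s, during which the arm holds its last target.

## Working session

There is one attempt and no reset: what is moved stays moved. The work goes in short steps, Python scripts to look and compute and a tool call to move; the robot and the scene stay as the last step left them, time stands still between calls to the robot, and variables do not carry over. Pictures are saved under pics/ and viewed, and the job is handed in when it is done.

Besides the shell and the picture viewer there is one more tool, called after ">>>" by a JSON object that holds its "name" and its "arguments". drive_tool: Moves the arm, as the interface text tells. Its arguments: {"type":"object","properties":{"series":{"type":"array"},"grip":{"type":"number"},"newtons":{"type":"number"}},"required":["series"]}

```bash
mkdir -p pics; ls
cat > h.py <<'E'
import numpy as np,cv2
from plant import ctrl
from scipy.spatial.transform import Rotation as Ro
def shot(cam,name):
    c=ctrl.read_camera(cam); cv2.imwrite(f'pics/{name}.png',c['img'][:,:,::-1])
    np.savez(f'pics/{name}.npz',K=c['camera_matrix'],R=c['R'],t=c['t'],img=c['img']); return c
def crop(name,r0,r1,c0,c1,s,out):
    im=cv2.imread(f'pics/{name}.png')[r0:r1,c0:c1]
    cv2.imwrite(f'pics/{out}.png',cv2.resize(im,None,fx=s,fy=s,interpolation=cv2.INTER_CUBIC))
def pix(name,uv,z):
    d=np.load(f'pics/{name}.npz');K,R,t=d['K'],d['R'],d['t']
    uv=np.atleast_2d(uv).astype(float)
    r=np.linalg.solve(K,np.c_[uv,np.ones(len(uv))].T); w=R.T@r; o=-R.T@t
    s=(z-o[2])/w[2]; return (o[:,None]+w*s).T
def proj(name,X):
    d=np.load(f'pics/{name}.npz');K,R,t=d['K'],d['R'],d['t']
    X=np.atleast_2d(X); p=K@(R@X.T+t[:,None]); return (p[:2]/p[2]).T
def st():
    s=ctrl.get_state(); print({k:np.round(v,4).tolist() for k,v in s.items()}); return s
E
python3 - <<'E'
from h import *
np.set_printoptions(precision=4,suppress=True)
s=st()
print(Ro.from_quat(s['tcp_rot']).as_matrix())
for c in ['scene','top','wrist']:
    d=shot(c,c+'0'); print(c,d['camera_matrix'].tolist(),-d['R'].T@d['t'])
E
```

```text
pics
{'time': 0.0, 'qpos': [-1.364, 0.2872, 1.5782, 0.0, 1.2786, -0.15], 'dq': [0.0007, -0.0015, 0.0001, 0.0006, 0.0003, 0.0008], 'joint_efforts': [-0.0009, -40.5986, -29.2626, -0.0002, 0.0057, -0.0], 'eef_pos': [0.2357, -0.6318, 0.2057], 'tcp_rot': [-0.6959, -0.1263, 0.6959, -0.1246], 'contact_force': [0.6198, -0.211, -0.467], 'wrist_torque': [0.0336, -0.0509, 0.025], 'opening': 0.9979}
[[-0.0005  0.3493 -0.937 ]
 [ 0.0024 -0.937  -0.3493]
 [-1.     -0.0024 -0.0004]]
scene [[471.3421852487226, 0.0, 277.6695716780654], [0.0, 471.3421852487226, 208.07920038151715], [0.0, 0.0, 1.0]] [1.1663 0.3928 0.8222]
top [[384.84254397710333, 0.0, 276.77601895841826], [0.0, 384.84254397710333, 213.7452786239477], [0.0, 0.0, 1.0]] [ 0.5459 -0.0071  0.9984]
wrist [[313.3854270314186, 0.0, 287.4611489778196], [0.0, 313.3854270314186, 214.81921960633244], [0.0, 0.0, 1.0]] [ 0.3014 -0.6069  0.3735]
```

View pics/top0.png

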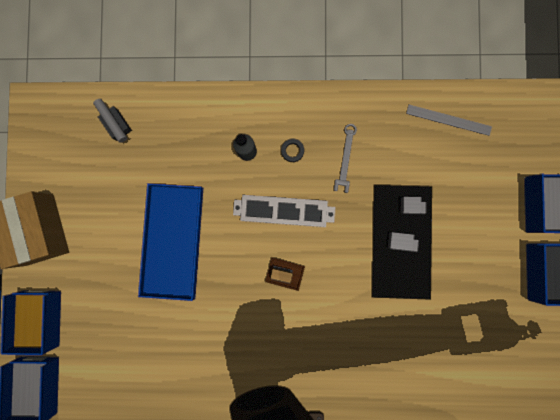

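View pics/scene0.png

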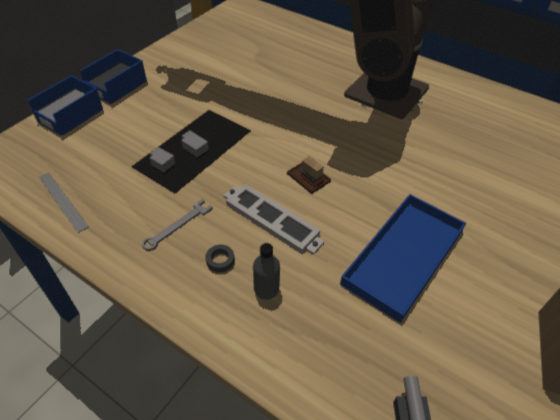

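View pics/wrist0.png

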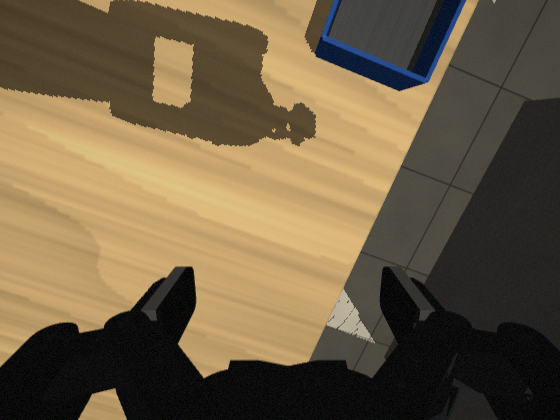

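Run:
```python
from h import *
crop('top0',180,300,365,445,6,'c1'); crop('top0',180,300,225,345,6,'c2')
crop('scene0',120,260,140,340,4,'c3')
```

```text
(no output)
```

View pics/c1.png

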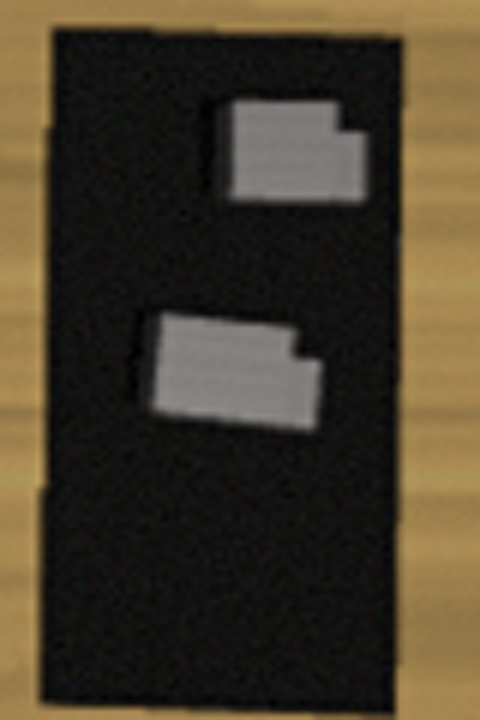

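View pics/c2.png

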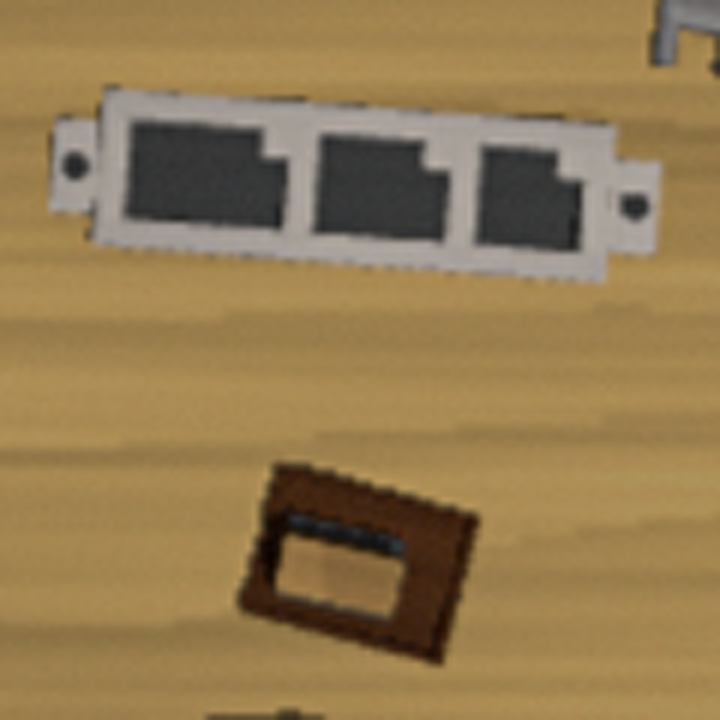

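View pics/c3.png

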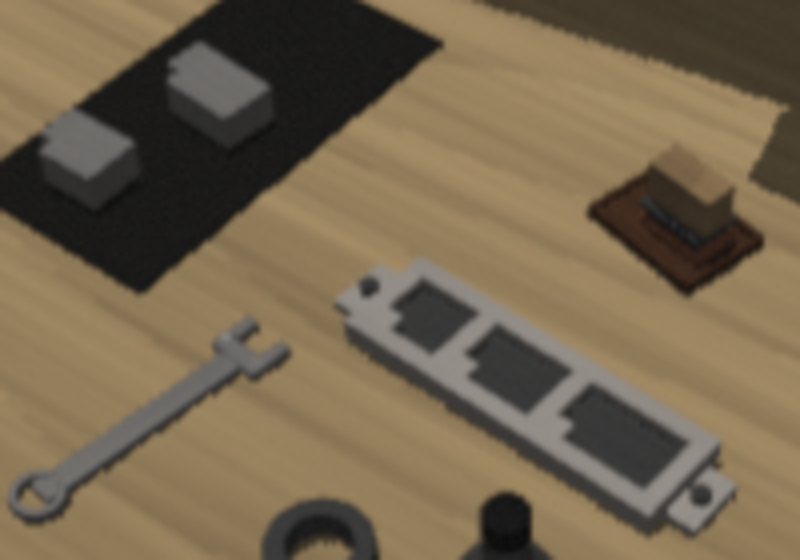

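Run:
```python
from h import *
np.set_printoptions(precision=4,suppress=True)
def f(o,pts): return np.array(o)+(np.array(pts)-2.5)/6
print('A');P=pix('top0',f((365,180),[(232,101),(230,201),(367,203),(367,131),(338,101)]),.030);print(P)
print(np.linalg.norm(P[1]-P[2]),np.linalg.norm(P[0]-P[1]), np.degrees(np.arctan2(*(P[2]-P[1])[[1,0]])), P[[0,2]].mean(0))
print('B');P=pix('top0',f((365,180),[(161,313),(152,411),(318,431),(323,360),(298,327)]),.030);print(P)
print(np.linalg.norm(P[1]-P[2]),np.linalg.norm(P[0]-P[1]), np.degrees(np.arctan2(*(P[2]-P[1])[[1,0]])), P[[0,2]].mean(0))
print('fix');P=pix('top0',f((225,180),[(108,88),(94,242),(605,283),(616,126)]),.016);print(P)
print(np.linalg.norm(P[1]-P[2]),np.linalg.norm(P[0]-P[1]), np.degrees(np.arctan2(*(P[2]-P[1])[[1,0]])),np.degrees(np.arctan2(*(P[3]-P[0])[[1,0]])), P.mean(0))
print('pockets')
for q in [[(131,121),(124,218),(283,230)],[(320,135),(314,232),(444,243)],[(481,147),(476,243),(579,252)]]:
  P=pix('top0',f((225,180),q),.016); print(np.linalg.norm(P[1]-P[2]),np.linalg.norm(P[0]-P[1]),P[[0,2]].mean(0))
print('rest');P=pix('top0',f((225,180),[(280,462),(240,608),(442,663),(479,517)]),.010)
print(np.linalg.norm(P[1]-P[2]),np.linalg.norm(P[0]-P[1]), np.degrees(np.arctan2(*(P[2]-P[1])[[1,0]])), P.mean(0))
print('lap');P=pix('top0',f((225,180),[(284,536),(274,596),(396,618),(404,556)]),.054)
print(np.linalg.norm(P[1]-P[2]),np.linalg.norm(P[0]-P[1]), np.degrees(np.arctan2(*(P[2]-P[1])[[1,0]])), P.mean(0))
print('tray');print(pix('top0',[(148,184),(203,187),(195,299),(139,295)],.03))
```

```text
A
[[ 0.6371 -0.2943  0.03  ]
 [ 0.5953 -0.2929  0.03  ]
 [ 0.5945 -0.3492  0.03  ]
 [ 0.6245 -0.3497  0.03  ]
 [ 0.6371 -0.338   0.03  ]]
0.0563577786005272 0.041766855592678814 -90.78194782358776 [ 0.6158 -0.3217  0.03  ]
B
[[ 0.5487 -0.2639  0.03  ]
 [ 0.5081 -0.2597  0.03  ]
 [ 0.5001 -0.3277  0.03  ]
 [ 0.5294 -0.3302  0.03  ]
 [ 0.543  -0.3201  0.03  ]]
0.06845420117260352 0.040813326280312666 -96.698395603827 [ 0.5244 -0.2958  0.03  ]
fix
[[ 0.644   0.1106  0.016 ]
 [ 0.578   0.1161  0.016 ]
 [ 0.561  -0.1013  0.016 ]
 [ 0.6278 -0.1062  0.016 ]]
0.2180954761562458 0.0662363396775773 -94.47795725632486 -94.29885771649789 [0.6027 0.0048 0.016 ]
pockets
0.06816720313775367 0.04164107438888528 [0.6066 0.068  0.016 ]
0.055489149945628854 0.04149738679489538 [ 0.6009 -0.0067  0.016 ]
0.04378459835311215 0.04094886571921128 [ 0.5965 -0.0696  0.016 ]
rest
0.08877472405134762 0.06418635396995404 -104.74891174120586 [0.4421 0.0024 0.01  ]
lap
0.050303564118125095 0.024597344609265877 -99.7913044368934 [0.441  0.0103 0.054 ]
tray
[[0.669  0.3516 0.03  ]
 [0.6612 0.2101 0.03  ]
 [0.3789 0.2269 0.03  ]
 [0.3878 0.3691 0.03  ]]
```

```bash
cat >> h.py <<'E'
def go(x,y,z,yaw):
    """yaw: world angle (deg) of tool y"""
    s=ctrl.get_state(); p=s['eef_pos']; R=Ro.from_quat(s['tcp_rot']).as_matrix()
    a=np.radians(yaw); ty=np.array([np.cos(a),np.sin(a),0]); tx=np.array([0,0,-1.]); T=np.c_[tx,ty,np.cross(tx,ty)]
    d=R.T@(np.array([x,y,z])-p)/0.05; rv=np.degrees(Ro.from_matrix(R.T@T).as_rotvec())
    print('t',round(s['time'],2),'pos',np.round(p,4),'yaw',round(np.degrees(np.arctan2(R[1,1],R[0,1])),2),'F',np.round(s['contact_force'],1),'open',round(float(s['opening'])*85,1),'q',np.round(s['qpos'],2))
    print('shift units',np.round(d,3),'turn deg',np.round(rv,2))
E
python3 -c "
from h import *
go(.524,-.296,.16,-7)"
```

```text
t 0.15 pos [ 0.2357 -0.6319  0.206 ] yaw -69.56 F [ 0.6  0.5 -0.5] open 85.1 q [-1.36  0.29  1.58 -0.    1.28 -0.15]
shift units [ 0.93  -4.279 -7.75 ] turn deg [-62.56  -0.07   0.09]
```

```bash
cat >> h.py <<'E'
def plan(x,y,z,yaw,step=0.045,n=None):
    s=ctrl.get_state(); p=s['eef_pos']; R=Ro.from_quat(s['tcp_rot']).as_matrix()
    yaw0=np.degrees(np.arctan2(R[1,1],R[0,1])); dy=(yaw-yaw0+180)%360-180
    D=np.array([x,y,z])-p; n=n or int(max(np.ceil(np.linalg.norm(D)/step),np.ceil(abs(dy)/8)))
    print('t',round(s['time'],2),'n',n); 
    for i in range(n):
        a=np.radians(yaw0+dy*i/n); ty=np.array([np.cos(a),np.sin(a),0]); tx=np.array([0,0,-1.]); T=np.c_[tx,ty,np.cross(tx,ty)]
        d=T.T@(D/n)/0.05; print([np.round(d,2).tolist(),[round(-dy/n,1),0,0]],end=',')
    print()
E
python3 -c "
from h import *
plan(.524,-.296,.16,-7)"
```

```text
t 0.15 n 10
[[0.09, -0.43, -0.78], [np.float64(-6.3), 0, 0]],[[0.09, -0.34, -0.82], [np.float64(-6.3), 0, 0]],[[0.09, -0.25, -0.85], [np.float64(-6.3), 0, 0]],[[0.09, -0.16, -0.87], [np.float64(-6.3), 0, 0]],[[0.09, -0.06, -0.88], [np.float64(-6.3), 0, 0]],[[0.09, 0.04, -0.88], [np.float64(-6.3), 0, 0]],[[0.09, 0.13, -0.88], [np.float64(-6.3), 0, 0]],[[0.09, 0.23, -0.86], [np.float64(-6.3), 0, 0]],[[0.09, 0.32, -0.83], [np.float64(-6.3), 0, 0]],[[0.09, 0.41, -0.79], [np.float64(-6.3), 0, 0]],
```

>>> {"name": "drive_tool", "arguments": {"series": [[[0.09, -0.43, -0.78], [-6.3, 0, 0]], [[0.09, -0.34, -0.82], [-6.3, 0, 0]], [[0.09, -0.25, -0.85], [-6.3, 0, 0]], [[0.09, -0.16, -0.87], [-6.3, 0, 0]], [[0.09, -0.06, -0.88], [-6.3, 0, 0]]], "grip": 0.5, "newtons": 60}}

```text
time: 0.65
eef_pos: [0.3784, -0.4616, 0.181]
tcp_rot: [-0.634, -0.314, 0.634, -0.312]
contact_force: [1.6, -0.9, 0.3]
opening: 0.745
```

```bash
python3 -c "
from h import *
go(.524,-.296,.16,-7)
plan(.524,-.296,.16,-7)"
```

```text
t 0.65 pos [ 0.3784 -0.4616  0.181 ] yaw -37.45 F [ 1.6 -0.9  0.3] open 63.3 q [-1.05  0.14  1.8  -0.    1.21 -0.4 ]
shift units [ 0.42   0.299 -4.4  ] turn deg [-30.45  -0.05   0.12]
t 0.65 n 5
[[0.08, 0.06, -0.88], [np.float64(-6.1), 0, 0]],[[0.08, 0.15, -0.87], [np.float64(-6.1), 0, 0]],[[0.08, 0.24, -0.85], [np.float64(-6.1), 0, 0]],[[0.08, 0.33, -0.82], [np.float64(-6.1), 0, 0]],[[0.08, 0.42, -0.78], [np.float64(-6.1), 0, 0]],
```

>>> {"name": "drive_tool", "arguments": {"series": [[[0.08, 0.06, -0.88], [-6.1, 0, 0]], [[0.08, 0.15, -0.87], [-6.1, 0, 0]], [[0.08, 0.24, -0.85], [-6.1, 0, 0]], [[0.08, 0.33, -0.82], [-6.1, 0, 0]], [[0.08, 0.42, -0.78], [-6.1, 0, 0]]]}}

```text
time: 1.15
eef_pos: [0.5262, -0.2853, 0.1587]
tcp_rot: [0.524, 0.476, -0.524, 0.473]
contact_force: [0.7, -1.1, -0.2]
opening: 0.749
```

```bash
python3 -c "
from h import *
go(.524,-.296,.16,-7)
shot('wrist','w1');shot('top','t1')"
```

```text
t 1.15 pos [ 0.5262 -0.2853  0.1587] yaw -5.7 F [ 0.7 -1.1 -0.2] open 63.7 q [-0.67  0.17  1.81  0.    1.17 -0.57]
shift units [-0.026 -0.022  0.218] turn deg [ 1.3  -0.16  0.18]
```

View pics/w1.png

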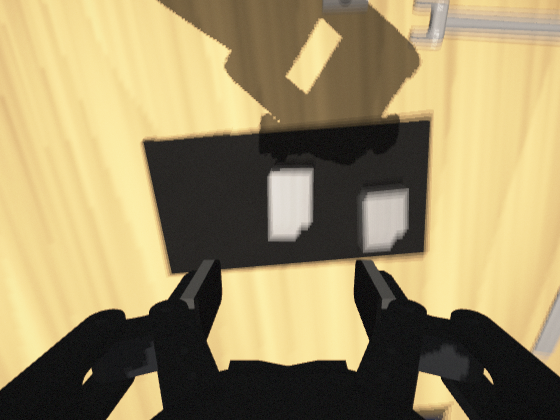

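>>> {"name": "drive_tool", "arguments": {"series": [[[0, -0.02, 0.22], [1.3, 0, 0]], [[0, 0, 0], [0, 0, 0]]]}}

```text
time: 1.45
eef_pos: [0.5252, -0.2932, 0.1573]
tcp_rot: [0.529, 0.472, -0.529, 0.467]
contact_force: [0.4, -0.1, 0.2]
opening: 0.748
```

```bash
python3 -c "
from h import *
go(.524,-.296,.16,-7)
shot('wrist','w2');shot('top','t2')
crop('w2',150,270,230,430,4,'c4')"
```

```text
t 1.45 pos [ 0.5252 -0.2932  0.1573] yaw -6.85 F [ 0.4 -0.1  0.2] open 63.6 q [-0.68  0.18  1.8   0.    1.17 -0.56]
shift units [-0.055 -0.017  0.059] turn deg [ 0.15 -0.28  0.3 ]
```

View pics/c4.png

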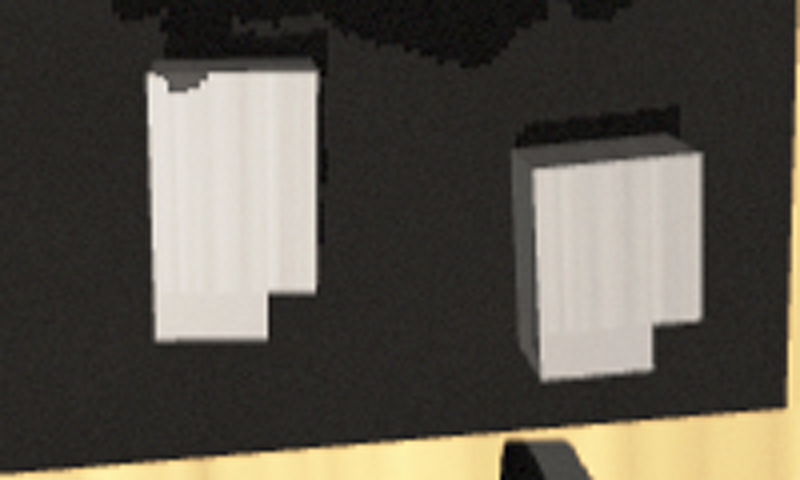

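```bash
cat >> h.py <<'E'
def up(o,s,pts): return np.array(o)+(np.array(pts,float)-(s-1)/2)/s
def rect(name,uv,z):  # order: (-x+y),( -x-y),(+x-y)
    P=pix(name,uv,z); print(np.round(P,4).tolist(),'len',np.round(np.linalg.norm(P[1]-P[2]),4),'wid',np.round(np.linalg.norm(P[0]-P[1]),4),'ang',np.round(np.degrees(np.arctan2(*(P[2]-P[1])[[1,0]])),2),np.round(np.degrees(np.arctan2(*(P[0]-P[1])[[1,0]])),2),'ctr',np.round(P[[0,2]].mean(0),4))
E
python3 -c "
from h import *
rect('w2',up((230,150),4,[(318,71),(148,73),(155,342)]),.03)
rect('w2',up((230,150),4,[(702,152),(533,169),(541,381)]),.03)
print(pix('w2',up((230,150),4,[(787,407),(2,472)]),.004))
"
```

```text
[[0.548, -0.2631, 0.03], [0.5083, -0.2588, 0.03], [0.5008, -0.3254, 0.03]] len 0.067 wid 0.0399 ang -96.42 -6.17 ctr [ 0.5244 -0.2942  0.03  ]
[[0.637, -0.2932, 0.03], [0.5968, -0.2925, 0.03], [0.5959, -0.3471, 0.03]] len 0.0546 wid 0.0402 ang -91.0 -0.92 ctr [ 0.6164 -0.3202  0.03  ]
[[ 0.66801811 -0.37363934  0.004     ]
 [ 0.45010888 -0.36753357  0.004     ]]
```

>>> {"name": "drive_tool", "arguments": {"series": [[[0.7, -0.02, 0.03], [0.3, -0.28, 0.3]], [[0.7, 0, 0], [0, 0, 0]], [[0.6, 0, 0], [0, 0, 0]], [[0, 0, 0], [0, 0, 0]]]}}

```text
time: 1.95
eef_pos: [0.5227, -0.301, 0.0579]
tcp_rot: [0.533, 0.463, -0.532, 0.468]
contact_force: [0.3, 0.9, -0.1]
opening: 0.752
```

```bash
python3 -c "
from h import *
go(.5244,-.2945,.026,-6.3)
shot('wrist','w3')"
```

```text
t 1.95 pos [ 0.5227 -0.301   0.0579] yaw -7.75 F [ 0.3  0.9 -0.1] open 64.0 q [-0.69  0.29  1.87  0.    0.98 -0.56]
shift units [ 0.639  0.013 -0.136] turn deg [-1.45  0.2  -0.35]
```

View pics/w3.png

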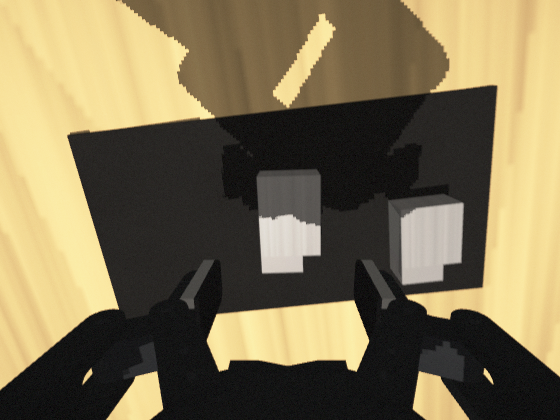

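>>> {"name": "drive_tool", "arguments": {"series": [[[0, 0.013, -0.136], [-1.45, 0, 0]], [[0, 0, 0], [0, 0, 0]], [[0, 0, 0], [0, 0, 0]]]}}

```text
time: 2.3
eef_pos: [0.528, -0.2984, 0.0662]
tcp_rot: [0.528, 0.465, -0.525, 0.479]
contact_force: [-0.3, -0.2, -0.8]
opening: 0.748
```

```bash
python3 -c "
from h import *
go(.5244,-.2945,.026,-6.3)"
```

```text
t 2.3 pos [ 0.528  -0.2984  0.0662] yaw -6.29 F [-0.3 -0.2 -0.8] open 63.6 q [-0.68  0.28  1.86  0.    0.98 -0.57]
shift units [ 0.802 -0.094 -0.078] turn deg [ 0.    0.61 -0.97]
```

>>> {"name": "drive_tool", "arguments": {"series": [[[0, 0, 0], [0, 0, 0]]]}}

```text
time: 2.4
eef_pos: [0.5288, -0.2989, 0.0678]
tcp_rot: [0.528, 0.464, -0.525, 0.48]
contact_force: [0.6, 0.5, 0.7]
opening: 0.749
```

>>> {"name": "drive_tool", "arguments": {"series": [[[0, 0, 0], [0, 0, 0]]]}}

```text
time: 2.5
eef_pos: [0.5294, -0.2993, 0.069]
tcp_rot: [0.528, 0.463, -0.525, 0.48]
contact_force: [1.0, 0.1, -0.4]
opening: 0.752
```

>>> {"name": "drive_tool", "arguments": {"series": [[[0, 0, 0], [0, 0, 0]]]}}

```text
time: 2.6
eef_pos: [0.5298, -0.2994, 0.0697]
tcp_rot: [0.528, 0.463, -0.525, 0.481]
contact_force: [0.3, -0.3, -0.0]
opening: 0.75
```

```bash
python3 -c "
from h import *
go(.5244,-.2945,.026,-6.3);shot('wrist','w4')
go(.5244,-.2945,.026,-6.3)"
```

```text
t 2.6 pos [ 0.5298 -0.2994  0.0697] yaw -6.26 F [ 0.3 -0.3 -0. ] open 63.8 q [-0.68  0.27  1.86  0.    0.98 -0.57]
shift units [ 0.871 -0.137 -0.099] turn deg [ 0.03  0.79 -1.26]
t 2.65 pos [ 0.5298 -0.2995  0.0697] yaw -6.26 F [-0.5  0.1  0.4] open 63.8 q [-0.68  0.28  1.86  0.    0.98 -0.57]
shift units [ 0.87  -0.138 -0.1  ] turn deg [ 0.03  0.79 -1.26]
```

>>> {"name": "drive_tool", "arguments": {"series": [[[0.3, -0.1, -0.1], [0, 0.8, -1.2]], [[0.3, 0, 0], [0, 0, 0]]]}}

```text
time: 2.85
eef_pos: [0.527, -0.295, 0.0405]
tcp_rot: [0.527, 0.47, -0.526, 0.473]
contact_force: [0.6, 0.4, -0.7]
opening: 0.75
```

```bash
python3 -c "
from h import *
go(.5244,-.2945,.026,-6.3)"
```

```text
t 2.85 pos [ 0.527  -0.295   0.0405] yaw -6.27 F [ 0.6  0.4 -0.7] open 63.7 q [-0.68  0.32  1.87  0.    0.95 -0.57]
shift units [ 0.29  -0.054 -0.005] turn deg [ 0.03  0.1  -0.23]
```

>>> {"name": "drive_tool", "arguments": {"series": [[[0.2, -0.05, 0], [0, 0.1, -0.2]], [[0.08, 0, 0], [0, 0, 0]]]}}

```text
time: 3.05
eef_pos: [0.5222, -0.293, 0.0214]
tcp_rot: [-0.526, -0.474, 0.527, -0.47]
contact_force: [-0.3, 0.1, 0.3]
opening: 0.75
```

```bash
python3 -c "
from h import *
go(.5244,-.2945,.026,-6.3);shot('wrist','w5');go(.5244,-.2945,.026,-6.3)"
```

```text
t 3.05 pos [ 0.5222 -0.293   0.0214] yaw -6.26 F [-0.3  0.1  0.3] open 63.7 q [-0.68  0.34  1.88  0.    0.93 -0.57]
shift units [-0.093  0.046  0.025] turn deg [ 0.04 -0.22  0.31]
t 3.1 pos [ 0.5219 -0.2927  0.0209] yaw -6.26 F [-0.3 -0.2 -0.4] open 63.5 q [-0.68  0.34  1.88  0.    0.93 -0.57]
shift units [-0.103  0.052  0.029] turn deg [ 0.04 -0.25  0.36]
```

View pics/w5.png

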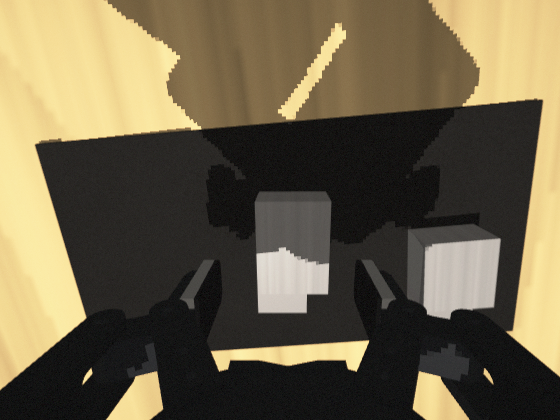

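```bash
python3 -c "
from h import *
print(proj('w5',[[.522,-.293,.021],[.522,-.293,.010],[.5244,-.2945,.03]]))
rect('w5',[(328,201),(256,202),(259,313)],.03)
"
```

```text
[[288.1725478  252.25541654]
 [288.22424928 245.24148089]
 [292.74706268 260.69855344]]
[[0.5462, -0.2629, 0.03], [0.5088, -0.2593, 0.03], [0.5015, -0.3252, 0.03]] len 0.0663 wid 0.0376 ang -96.36 -5.39 ctr [ 0.5238 -0.294   0.03  ]
```

>>> {"name": "drive_tool", "arguments": {"series": [[[-0.1, 0.05, 0.03], [0, -0.2, 0.3]], [[0, 0, 0], [0, 0, 0]]]}}

```text
time: 3.3
eef_pos: [0.5242, -0.2945, 0.0253]
tcp_rot: [-0.527, -0.473, 0.527, -0.471]
contact_force: [0.0, -0.1, 1.0]
opening: 0.754
```

```bash
python3 -c "
from h import *
go(.5244,-.2945,.026,-6.3)"
```

```text
t 3.3 pos [ 0.5242 -0.2945  0.0253] yaw -6.27 F [ 0.  -0.1  1. ] open 64.1 q [-0.68  0.34  1.87  0.    0.93 -0.57]
shift units [-0.015  0.004 -0.   ] turn deg [ 0.03 -0.08  0.1 ]
```

>>> {"name": "drive_tool", "arguments": {"series": [[[0, 0, 0], [0, 0, 0]], [[0, 0, 0], [0, 0, 0]], [[0, 0, 0], [0, 0, 0]], [[0, 0, 0], [0, 0, 0]], [[0, 0, 0], [0, 0, 0]]], "grip": -1, "newtons": 80}}

```text
time: 3.8
eef_pos: [0.5255, -0.2956, 0.0276]
tcp_rot: [0.527, 0.471, -0.526, 0.473]
contact_force: [-0.1, 0.3, 0.2]
opening: -0.0
```

```bash
python3 -c "
from h import *
go(.5244,-.2945,.026,-6.3);shot('wrist','w6')"
```

```text
t 3.8 pos [ 0.5255 -0.2956  0.0276] yaw -6.27 F [-0.1  0.3  0.2] open -0.0 q [-0.68  0.34  1.87  0.    0.93 -0.57]
shift units [ 0.032 -0.025 -0.019] turn deg [ 0.03  0.06 -0.11]
```

View pics/w6.png

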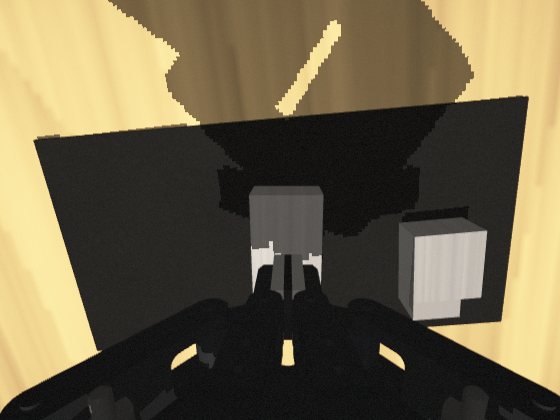

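```bash
python3 -c "
from h import *
shot('scene','s6');shot('top','t6');crop('s6',60,200,100,260,5,'c6');crop('t6',160,310,340,470,5,'c7')
print(proj('t6',[[.5255,-.2956,.0276],[.5244,-.2945,.03]]))
print(proj('s6',[[.5255,-.2956,.0166],[.5255,-.2956,.0276],[.5255,-.2956,.0476],[.5244,-.2945,.03]]))"
```

```text
[[404.10515834 241.09980727]
 [403.95447056 241.56295096]]
[[192.09902437 143.94726957]
 [191.59513553 140.66074096]
 [190.66091799 134.56746705]
 [192.10121811 139.87409934]]
```

View pics/c6.png

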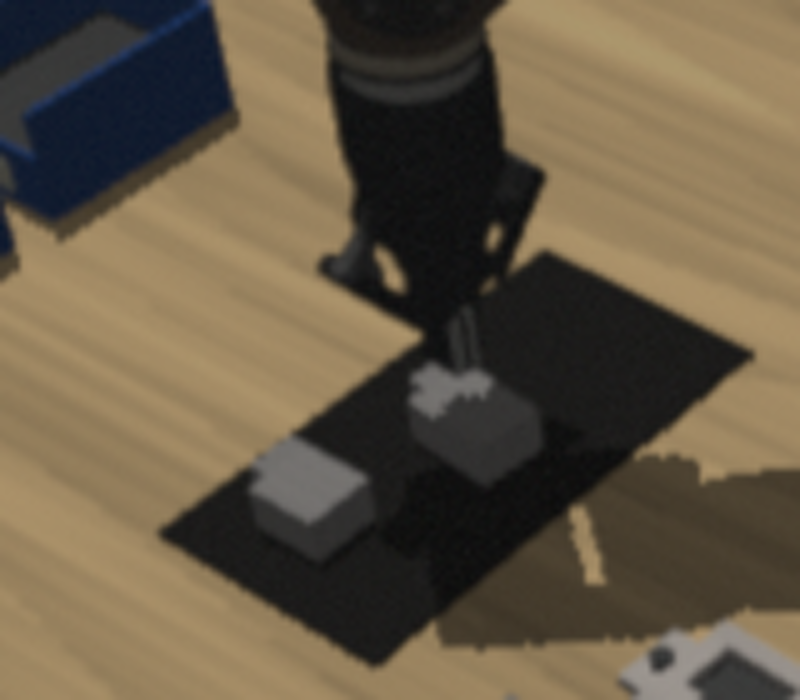

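View pics/c7.png

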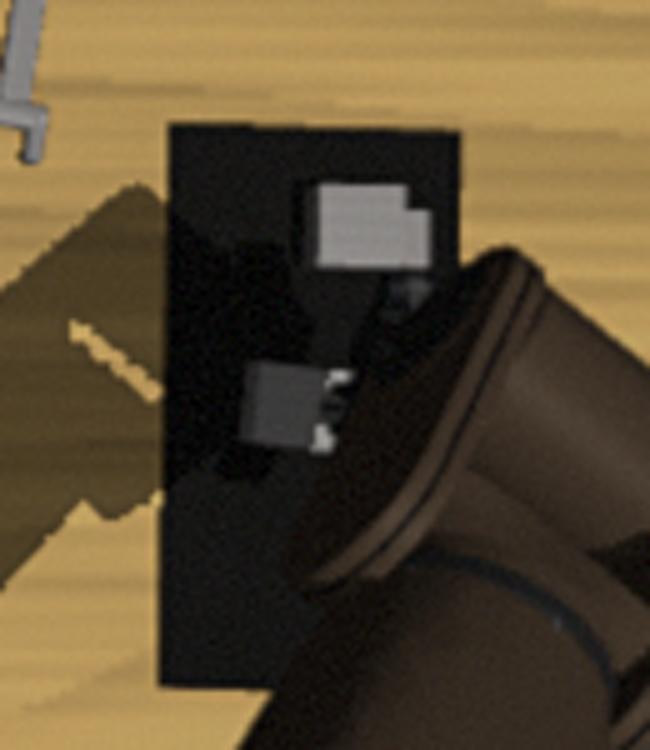

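```bash
python3 -c "
from h import *
for z in (.03,.035,.04,.05,.06): print(z,pix('t6',[[406.5,240.5]],z),pix('s6',[[193.5,134]],z))
print(proj('w6',[[.5255,-.2956,.0276],[.5255,-.2956,.0476],[.5255,-.2956,.0166]]))
d=np.load('pics/w6.npz');print(-d['R'].T@d['t'],d['R'])
"
```

```text
0.03 [[ 0.52705825 -0.30080651  0.03      ]] [[ 0.50498365 -0.30685257  0.03      ]]
0.035 [[ 0.52715569 -0.29928981  0.035     ]] [[ 0.50915756 -0.30243658  0.035     ]]
0.04 [[ 0.52725314 -0.29777312  0.04      ]] [[ 0.51333147 -0.29802059  0.04      ]]
0.05 [[ 0.52744803 -0.29473973  0.05      ]] [[ 0.52167929 -0.2891886   0.05      ]]
0.06 [[ 0.52764293 -0.29170634  0.06      ]] [[ 0.5300271  -0.28035661  0.06      ]]
[[288.49130063 252.44568015]
 [288.70452578 267.76964991]
 [288.39226136 245.32797015]]
[ 0.53235234 -0.22445393  0.19513142] [[ 0.99397232 -0.10960627  0.00234324]
 [-0.10587639 -0.95416298  0.27993427]
 [-0.02844672 -0.27849501 -0.96001631]]
```

>>> {"name": "drive_tool", "arguments": {"series": [[[0.1, 0, 0], [0, 0, 0]], [[0.06, 0, 0], [0, 0, 0]]]}}

```text
time: 4.15
eef_pos: [0.5257, -0.2957, 0.0194]
tcp_rot: [0.527, 0.471, -0.526, 0.473]
contact_force: [0.5, 1.2, 0.0]
opening: -0.004
```

>>> {"name": "drive_tool", "arguments": {"series": [[[0.05, 0, 0], [0, 0, 0]], [[0.03, 0, 0], [0, 0, 0]]]}}

```text
time: 4.35
eef_pos: [0.5253, -0.2954, 0.0142]
tcp_rot: [0.527, 0.471, -0.526, 0.472]
contact_force: [-0.9, -0.4, 0.6]
opening: -0.002
```

```bash
python3 -c "
from h import *
go(.5244,-.2945,.026,-6.3);shot('scene','s7');crop('s7',60,200,100,260,5,'c8')
shot('wrist','w7')"
```

```text
t 4.35 pos [ 0.5253 -0.2954  0.0142] yaw -6.27 F [-0.9 -0.4  0.6] open -0.2 q [-0.68  0.36  1.88  0.    0.91 -0.57]
shift units [-0.236 -0.02  -0.015] turn deg [ 0.03  0.03 -0.08]
```

View pics/c8.png

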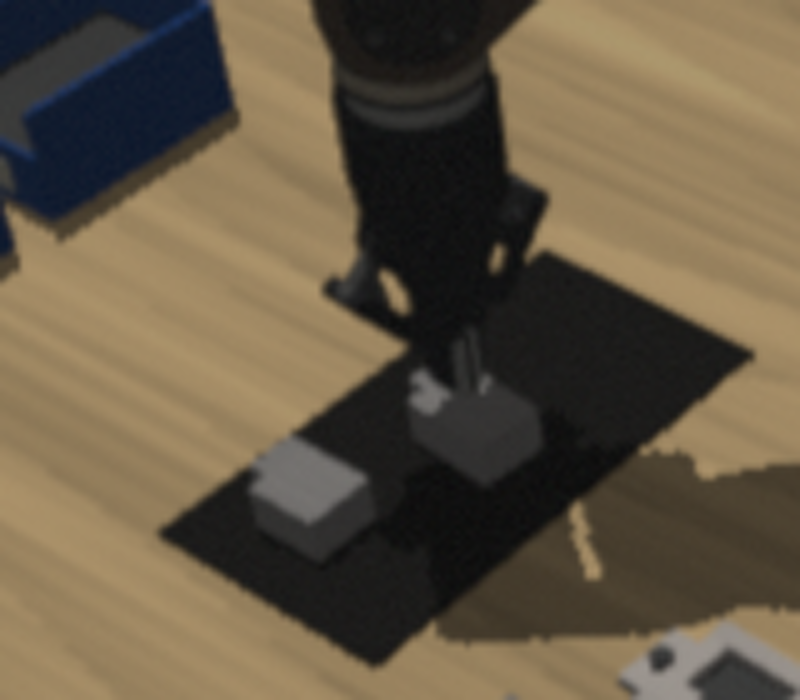

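View pics/w7.png

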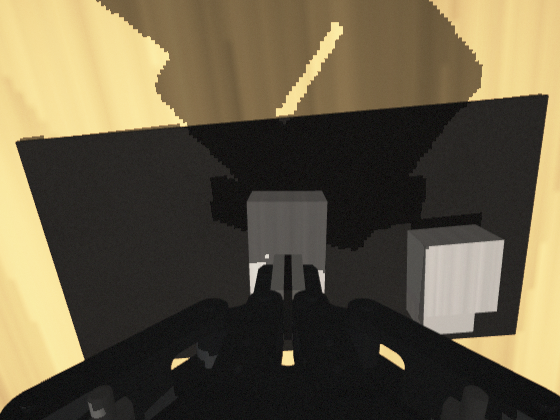

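>>> {"name": "drive_tool", "arguments": {"series": [[[0.05, 0, 0], [0, 0, 0]], [[0.03, 0, 0], [0, 0, 0]]]}}

```text
time: 4.65
eef_pos: [0.5255, -0.2955, 0.0103]
tcp_rot: [0.527, 0.471, -0.526, 0.473]
contact_force: [0.4, -0.2, -0.5]
opening: -0.003
```

>>> {"name": "drive_tool", "arguments": {"series": [[[0.04, 0, 0], [0, 0, 0]]]}}

```text
time: 4.75
eef_pos: [0.5256, -0.2956, 0.0083]
tcp_rot: [0.527, 0.471, -0.526, 0.473]
contact_force: [0.1, 1.5, -0.4]
opening: 0.001
```

>>> {"name": "drive_tool", "arguments": {"series": [[[0.03, 0, 0], [0, 0, 0]]]}}

```text
time: 4.85
eef_pos: [0.5256, -0.2956, 0.0066]
tcp_rot: [0.527, 0.471, -0.526, 0.473]
contact_force: [-0.3, 0.3, -0.5]
opening: -0.004
```

>>> {"name": "drive_tool", "arguments": {"series": [[[0.04, 0, 0], [0, 0, 0]]]}}

```text
time: 4.95
eef_pos: [0.5257, -0.2957, 0.0058]
tcp_rot: [0.527, 0.472, -0.526, 0.472]
contact_force: [-4.6, 3.7, 15.3]
opening: 0.002
```

>>> {"name": "drive_tool", "arguments": {"series": [[[0.04, 0, 0], [0, 0, 0]]]}}

```text
time: 5.05
eef_pos: [0.5257, -0.2957, 0.0058]
tcp_rot: [-0.526, -0.472, 0.527, -0.472]
contact_force: [-5.8, 3.9, 15.1]
opening: -0.0
```

>>> {"name": "drive_tool", "arguments": {"series": [[[0.04, 0, 0], [0, 0, 0]]]}}

```text
time: 5.15
eef_pos: [0.5257, -0.2956, 0.0059]
tcp_rot: [-0.526, -0.473, 0.527, -0.471]
contact_force: [-4.4, 3.9, 10.1]
opening: 0.004
```

```bash
python3 -c "
from h import *
go(.5244,-.2945,.026,-6.3);shot('scene','s8');crop('s8',60,200,100,260,5,'c9')
"
```

```text
t 5.15 pos [ 0.5257 -0.2956  0.0059] yaw -6.22 F [-4.4  3.9 10.1] open 0.4 q [-0.68  0.37  1.87 -0.    0.9  -0.57]
shift units [-0.403 -0.029 -0.02 ] turn deg [ 0.08 -0.05  0.13]
```

View pics/c9.png

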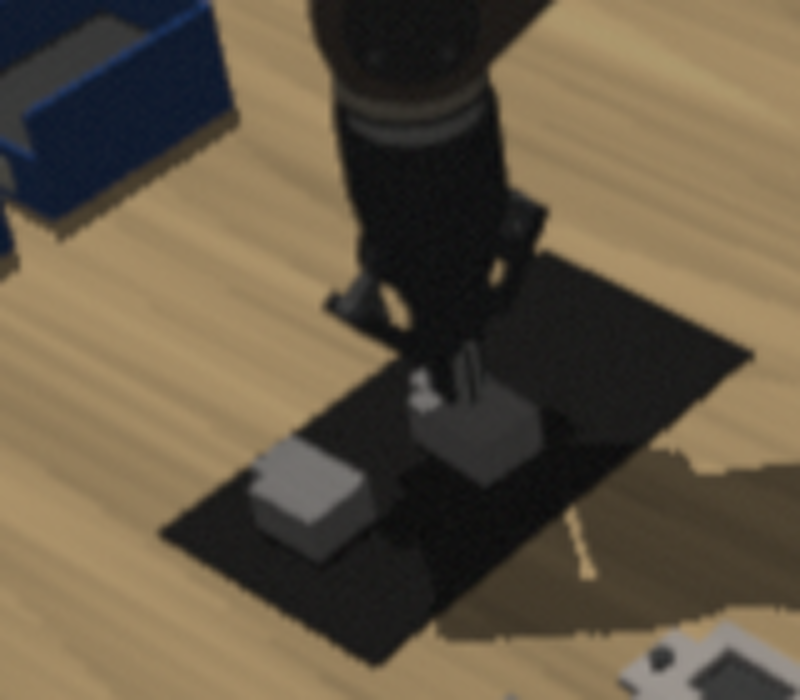

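>>> {"name": "drive_tool", "arguments": {"series": [[[-0.2, 0, 0], [0, 0, 0]], [[0, 0, 0], [0, 0, 0]], [[0, 0, 0], [0, 0, 0]], [[0, 0, 0], [0, 0, 0]]], "grip": 0.5}}

```text
time: 5.6
eef_pos: [0.5264, -0.2961, 0.0173]
tcp_rot: [-0.526, -0.472, 0.527, -0.472]
contact_force: [0.2, 0.2, -0.3]
opening: 0.682
```

```bash
python3 -c "
from h import *
go(.5244,-.2945,-.012,-6.3);shot('wrist','w9');crop('w9',170,340,220,360,4,'c10')
"
```

```text
t 5.6 pos [ 0.5264 -0.2961  0.0173] yaw -6.22 F [ 0.2  0.2 -0.3] open 58.0 q [-0.68  0.35  1.87 -0.    0.92 -0.57]
shift units [ 0.585 -0.043 -0.028] turn deg [0.08 0.02 0.02]
```

View pics/c10.png

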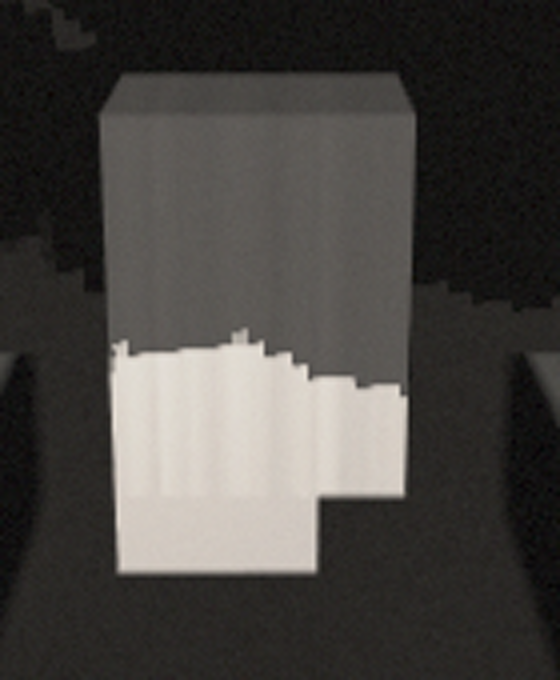

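```bash
python3 -c "
from h import *
rect('w9',up((220,170),4,[(415,113),(101,115),(118,573)]),.03)"
```

```text
[[0.5476, -0.263, 0.03], [0.5081, -0.259, 0.03], [0.5007, -0.325, 0.03]] len 0.0665 wid 0.0398 ang -96.35 -5.87 ctr [ 0.5242 -0.294   0.03  ]
```

>>> {"name": "drive_tool", "arguments": {"series": [[[0.25, -0.03, -0.03], [0, 0, 0]], [[0.2, 0, 0], [0, 0, 0]]]}}

```text
time: 5.85
eef_pos: [0.5254, -0.2947, -0.006]
tcp_rot: [-0.526, -0.472, 0.526, -0.473]
contact_force: [-0.7, -0.2, 0.2]
opening: 0.75
```

```bash
python3 -c "
from h import *
go(.5244,-.2945,-.012,-6.3)"
```

```text
t 5.85 pos [ 0.5254 -0.2947 -0.006 ] yaw -6.22 F [-0.7 -0.2  0.2] open 63.8 q [-0.68  0.39  1.88 -0.    0.87 -0.57]
shift units [ 0.12  -0.02  -0.003] turn deg [ 0.08  0.07 -0.07]
```

>>> {"name": "drive_tool", "arguments": {"series": [[[0.06, -0.02, 0], [0, 0, 0]], [[0, 0, 0], [0, 0, 0]], [[0, 0, 0], [0, 0, 0]]]}}

```text
time: 6.15
eef_pos: [0.522, -0.2928, -0.0135]
tcp_rot: [-0.526, -0.474, 0.527, -0.47]
contact_force: [-0.1, -0.7, 0.3]
opening: 0.749
```

```bash
python3 -c "
from h import *
go(.5244,-.2945,-.012,-6.3);shot('scene','s10');crop('s10',60,200,100,260,5,'c11')"
```

```text
t 6.15 pos [ 0.522  -0.2928 -0.0135] yaw -6.23 F [-0.1 -0.7  0.3] open 63.6 q [-0.68  0.4   1.89 -0.    0.87 -0.57]
shift units [-0.031  0.052  0.029] turn deg [ 0.07 -0.15  0.28]
```

View pics/c11.png

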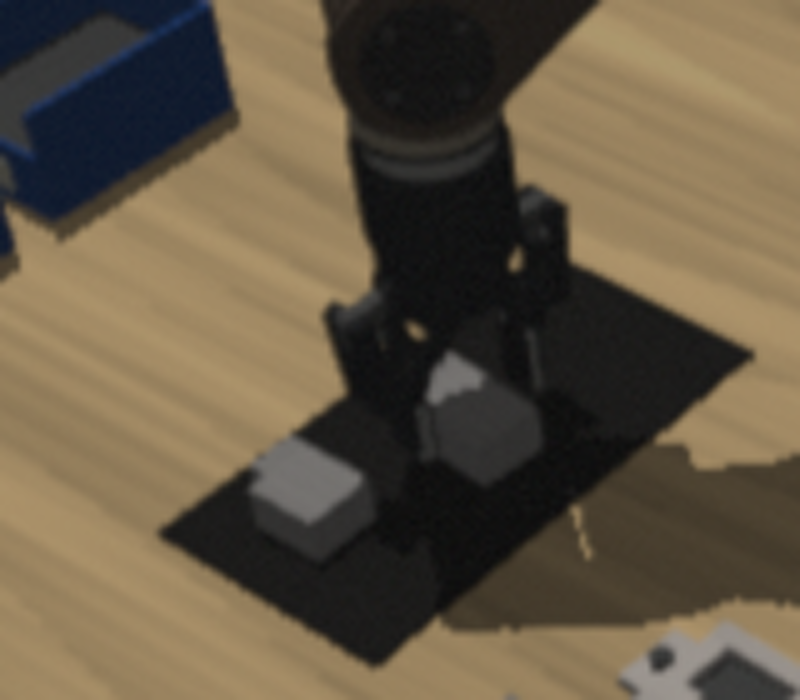

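>>> {"name": "drive_tool", "arguments": {"series": [[[0, 0.04, 0.03], [0, -0.1, 0.2]], [[0, 0, 0], [0, 0, 0]], [[0, 0, 0], [0, 0, 0]], [[0, 0, 0], [0, 0, 0]]], "grip": -1, "newtons": 80}}

```text
time: 6.6
eef_pos: [0.5246, -0.2951, -0.0126]
tcp_rot: [0.527, 0.472, -0.526, 0.472]
contact_force: [0.3, -0.5, -0.6]
opening: 0.445
```

```bash
python3 -c "
from h import *
go(.5244,-.2945,.08,-6.3);shot('wrist','w11');shot('scene','s11');crop('s11',60,200,100,260,5,'c12')"
```

```text
t 6.6 pos [ 0.5246 -0.2951 -0.0126] yaw -6.23 F [ 0.3 -0.5 -0.6] open 37.8 q [-0.68  0.4   1.88  0.    0.86 -0.57]
shift units [-1.851 -0.004 -0.011] turn deg [ 0.07  0.   -0.03]
```

View pics/w11.png

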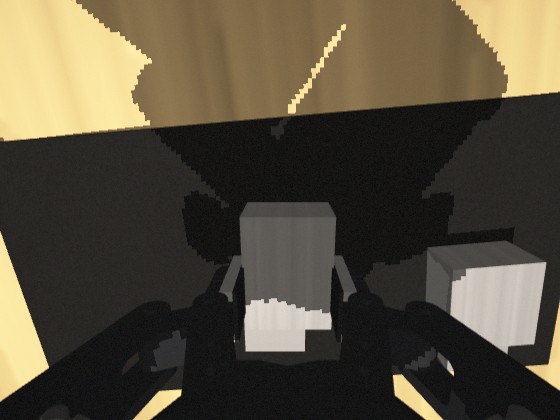

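>>> {"name": "drive_tool", "arguments": {"series": [[[-0.3, 0, 0], [0, 0, 0]], [[-0.8, 0, 0], [0, 0, 0]], [[-0.8, 0, 0], [0, 0, 0]], [[0, 0, 0], [0, 0, 0]]]}}

```text
time: 7.1
eef_pos: [0.5208, -0.2921, 0.0819]
tcp_rot: [-0.526, -0.476, 0.527, -0.468]
contact_force: [1.0, -0.8, -3.7]
opening: 0.449
```

```bash
python3 -c "
from h import *
go(.6066,.068,.08,-4.4);plan(.6066,.068,.07,-4.4)
shot('wrist','w12');crop('w12',190,370,210,370,4,'c13')"
```

```text
t 7.1 pos [ 0.5208 -0.2921  0.0819] yaw -6.22 F [ 1.  -0.8 -3.7] open 38.1 q [-0.68  0.26  1.86  0.    1.04 -0.57]
shift units [ 0.075  0.925 -7.346] turn deg [-1.83 -0.37  0.56]
t 7.1 n 9
[[0.03, 0.1, -0.82], [np.float64(-0.2), 0, 0]],[[0.03, 0.11, -0.82], [np.float64(-0.2), 0, 0]],[[0.03, 0.11, -0.82], [np.float64(-0.2), 0, 0]],[[0.03, 0.11, -0.82], [np.float64(-0.2), 0, 0]],[[0.03, 0.11, -0.81], [np.float64(-0.2), 0, 0]],[[0.03, 0.12, -0.81], [np.float64(-0.2), 0, 0]],[[0.03, 0.12, -0.81], [np.float64(-0.2), 0, 0]],[[0.03, 0.12, -0.81], [np.float64(-0.2), 0, 0]],[[0.03, 0.13, -0.81], [np.float64(-0.2), 0, 0]],
```

View pics/c13.png

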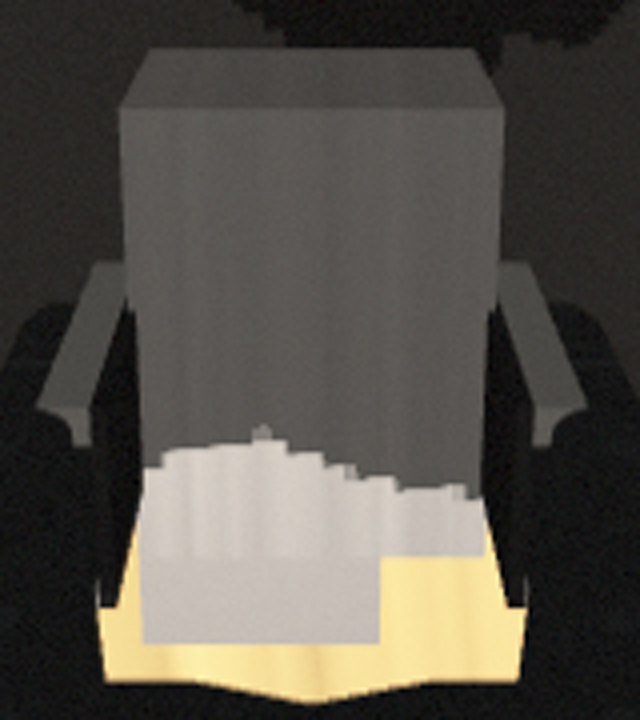

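```bash
cat >> h.py <<'E'
def intool(P,s=None):
    s=s or ctrl.get_state(); R=Ro.from_quat(s['tcp_rot']).as_matrix(); return (np.atleast_2d(P)-s['eef_pos'])@R
E
python3 -c "
from h import *
u=up((210,190),4,[(503,108),(121,108),(143,642)])
rect('w12',u,.1245)
P=pix('w12',u,.1245);T=intool(P);print(np.round(T*1000,1), np.round(T[[0,2]].mean(0)*1000,1))"
```

```text
[[0.5441, -0.2606, 0.1245], [0.5045, -0.2563, 0.1245], [0.4972, -0.3219, 0.1245]] len 0.066 wid 0.0398 ang -96.36 -6.09 ctr [ 0.5207 -0.2912  0.1245]
[[-46.   21.  -33.1]
 [-45.4 -18.8 -33. ]
 [-46.  -18.9  32.9]] [-46.    1.   -0.1]
```

>>> {"name": "drive_tool", "arguments": {"series": [[[0, 0.15, -0.82], [-0.2, -0.3, 0.5]], [[0, 0.17, -0.82], [-0.3, 0, 0]], [[0, 0.17, -0.82], [-0.3, 0, 0]], [[0, 0.17, -0.8], [-0.3, 0, 0]], [[0, 0.17, -0.8], [-0.3, 0, 0]]]}}

```text
time: 7.65
eef_pos: [0.5734, -0.0891, 0.0682]
tcp_rot: [-0.52, -0.484, 0.526, -0.468]
contact_force: [0.0, 0.4, -4.3]
opening: 0.444
```

>>> {"name": "drive_tool", "arguments": {"series": [[[0, 0.18, -0.5], [-0.4, 0, 0]], [[0, 0, 0], [0, 0, 0]], [[0, 0, 0], [0, 0, 0]]]}}

```text
time: 7.95
eef_pos: [0.5791, -0.0565, 0.0597]
tcp_rot: [-0.514, -0.493, 0.525, -0.467]
contact_force: [0.4, -0.6, -4.6]
opening: 0.45
```

```bash
python3 -c "
from h import *
go(.607,.0676,.08,-4.4);shot('wrist','w13')"
```

```text
t 7.95 pos [ 0.5791 -0.0565  0.0597] yaw -4.55 F [ 0.4 -0.6 -4.6] open 38.2 q [-0.27  0.27  1.89  0.01  1.02 -0.2 ]
shift units [-0.387  0.343 -2.524] turn deg [-0.16 -0.73  2.19]
```

View pics/w13.png

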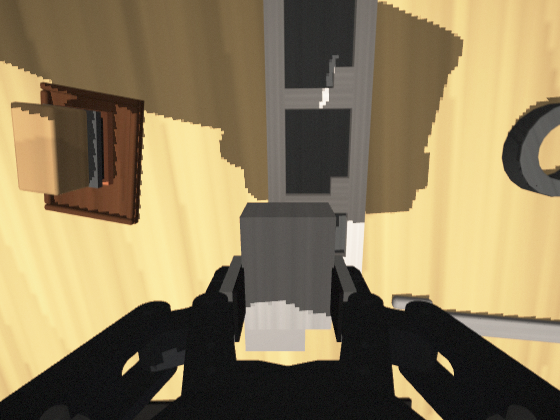

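>>> {"name": "drive_tool", "arguments": {"series": [[[-0.4, 0.25, -0.8], [0, -0.7, 2.1]], [[-0.1, 0.1, -0.2], [0, 0, 0]], [[0, 0, 0], [0, 0, 0]], [[0, 0, 0], [0, 0, 0]]]}}

```text
time: 8.4
eef_pos: [0.5978, -0.0118, 0.0805]
tcp_rot: [-0.519, -0.48, 0.524, -0.475]
contact_force: [-0.4, 0.2, -5.8]
opening: 0.449
```

```bash
python3 -c "
from h import *
go(.607,.0676,.08,-4.4);shot('wrist','w14');go(.607,.0676,.08,-4.4)"
```

```text
t 8.4 pos [ 0.5978 -0.0118  0.0805] yaw -4.97 F [-0.4  0.2 -5.8] open 38.2 q [-0.19  0.26  1.86 -0.    1.04 -0.1 ]
shift units [ 0.01   0.045 -1.598] turn deg [-0.57 -0.01  0.56]
t 8.45 pos [ 0.5977 -0.012   0.0803] yaw -5.0 F [ 0.4 -0.8 -5. ] open 38.3 q [-0.19  0.26  1.86 -0.    1.04 -0.1 ]
shift units [ 0.006  0.047 -1.603] turn deg [-0.6  -0.01  0.59]
```

View pics/w14.png

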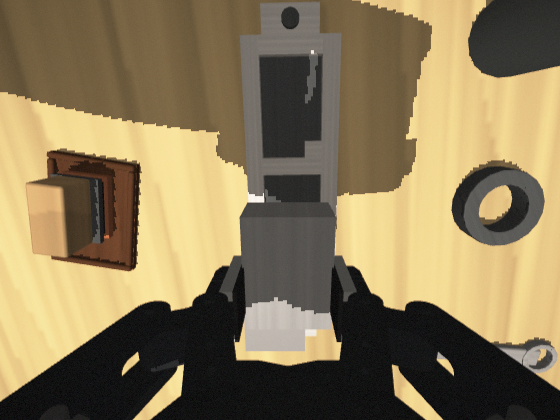

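```bash
python3 -c "
from h import *
crop('w14',20,200,230,350,4,'c14');crop('w14',140,280,10,150,4,'c15')"
```

```text
(no output)
```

View pics/c14.png

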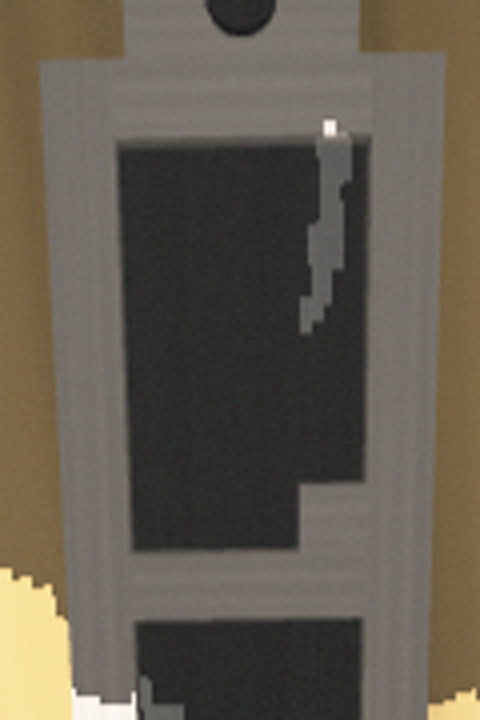

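View pics/c15.png

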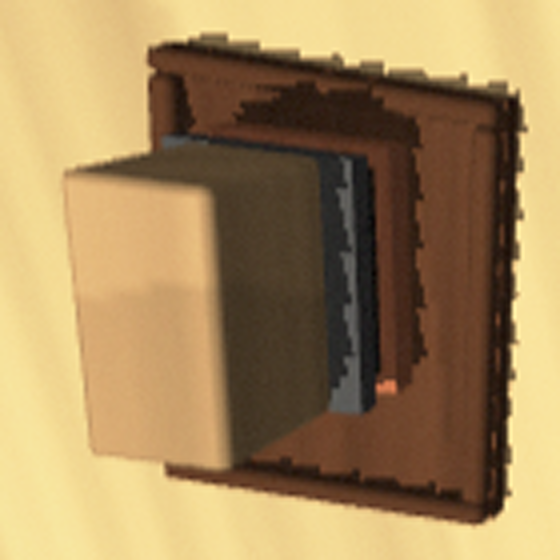

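```bash
python3 -c "
from h import *
rect('w14',up((230,20),4,[(371,137),(117,139),(131,551)]),.016)
rect('w14',up((230,20),4,[(445,53),(40,60),(75,695)]),.016)
print(pix('w14',up((230,20),4,[(428,690)]),.016))
print('rest');rect('w14',up((10,140),4,[(516,95),(150,46),(170,472)]),.010);print(pix('w14',up((10,140),4,[(490,522)]),.01))
print('lap');rect('w14',up((10,140),4,[(211,188),(65,171),(92,453)]),.054)
print(pix('w14',up((10,140),4,[(230,468)]),.054))
"
```

```text
[[0.6301, 0.1021, 0.016], [0.5876, 0.1056, 0.016], [0.5824, 0.0373, 0.016]] len 0.0684 wid 0.0426 ang -94.31 -4.69 ctr [0.6063 0.0697 0.016 ]
[[0.6429, 0.1135, 0.016], [0.5762, 0.1185, 0.016], [0.5689, 0.0115, 0.016]] len 0.1073 wid 0.0669 ang -93.9 -4.25 ctr [0.6059 0.0625 0.016 ]
[[0.63544513 0.00674972 0.016     ]]
rest
[[0.4878, 0.0404, 0.01], [0.4209, 0.0554, 0.01], [0.3988, -0.03, 0.01]] len 0.0882 wid 0.0685 ang -104.5 -12.61 ctr [0.4433 0.0052 0.01  ]
[[ 0.46278223 -0.04671068  0.01      ]]
lap
[[0.4579, 0.0336, 0.054], [0.4356, 0.0383, 0.054], [0.4247, -0.009, 0.054]] len 0.0485 wid 0.0228 ang -102.92 -11.75 ctr [0.4413 0.0123 0.054 ]
[[ 0.44731667 -0.01365523  0.054     ]]
```

>>> {"name": "drive_tool", "arguments": {"series": [[[0.2, 0.1, -0.8], [-0.3, 0, 0.4]], [[0.3, 0.1, -0.75], [-0.3, 0, 0.2]], [[0.3, 0.05, 0], [0, 0, 0]], [[0, 0, 0], [0, 0, 0]], [[0, 0, 0], [0, 0, 0]]]}}

```text
time: 8.95
eef_pos: [0.6156, 0.0585, 0.0367]
tcp_rot: [-0.519, -0.479, 0.522, -0.478]
contact_force: [0.6, 0.6, -5.3]
opening: 0.448
```

```bash
python3 -c "
from h import *
go(.6065,.069,.008,-4.4)"
```

```text
t 8.95 pos [0.6156 0.0585 0.0367] yaw -4.9 F [ 0.6  0.6 -5.3] open 38.1 q [-0.07  0.36  1.83 -0.    0.96  0.02]
shift units [ 0.574 -0.198 -0.195] turn deg [-0.5   0.14  0.2 ]
```

>>> {"name": "drive_tool", "arguments": {"series": [[[0.2, -0.2, -0.2], [-0.5, 0.1, 0.2]], [[0.15, 0, 0], [0, 0, 0]], [[0, 0, 0], [0, 0, 0]]]}}

```text
time: 9.25
eef_pos: [0.6056, 0.0673, 0.0188]
tcp_rot: [-0.519, -0.479, 0.52, -0.48]
contact_force: [0.1, 0.1, -5.2]
opening: 0.446
```

```bash
python3 -c "
from h import *
go(.6065,.069,.008,-4.4)"
```

```text
t 9.25 pos [0.6056 0.0673 0.0188] yaw -4.56 F [ 0.1  0.1 -5.2] open 37.9 q [-0.06  0.36  1.86 -0.    0.92  0.03]
shift units [ 0.215  0.014 -0.035] turn deg [-0.16  0.06 -0.04]
```

>>> {"name": "drive_tool", "arguments": {"series": [[[0.15, 0.015, -0.035], [-0.16, 0, 0]], [[0, 0, 0], [0, 0, 0]], [[0, 0, 0], [0, 0, 0]]]}}

```text
time: 9.55
eef_pos: [0.607, 0.0685, 0.0112]
tcp_rot: [0.519, 0.48, -0.519, 0.481]
contact_force: [-0.9, -0.2, -5.1]
opening: 0.448
```

```bash
python3 -c "
from h import *
go(.6065,.069,-.0086,-4.4);shot('wrist','w15');crop('w15',130,340,190,390,4,'c16')
shot('scene','s15');crop('s15',170,270,210,340,6,'c17')"
```

```text
t 9.55 pos [0.607  0.0685 0.0112] yaw -4.43 F [-0.9 -0.2 -5.1] open 38.1 q [-0.05  0.38  1.86 -0.    0.91  0.03]
shift units [ 0.395 -0.012 -0.01 ] turn deg [-0.03  0.06 -0.1 ]
```

View pics/c16.png

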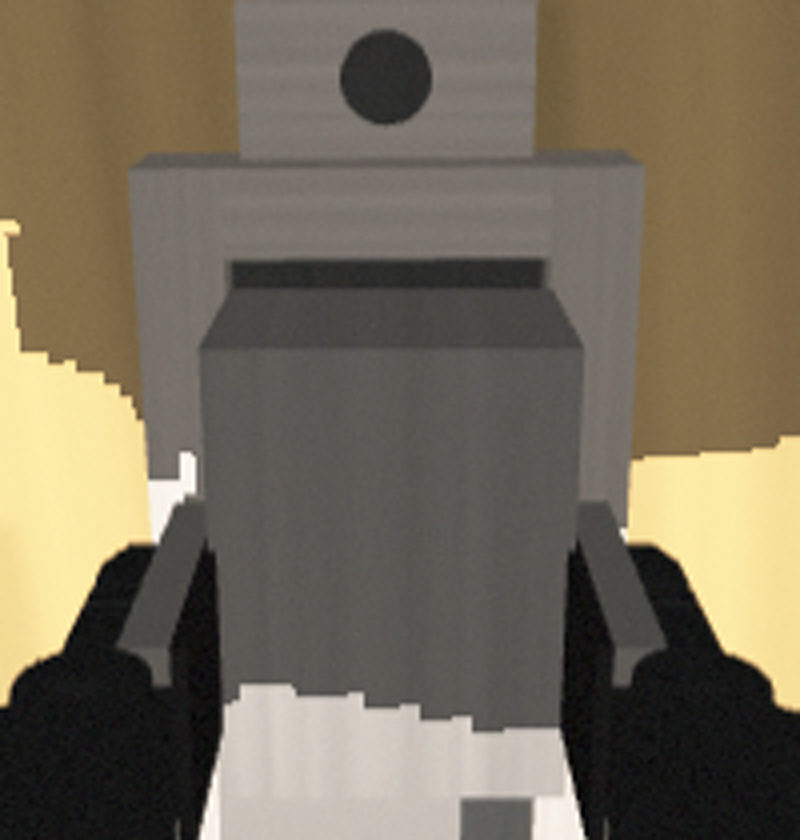

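View pics/c17.png

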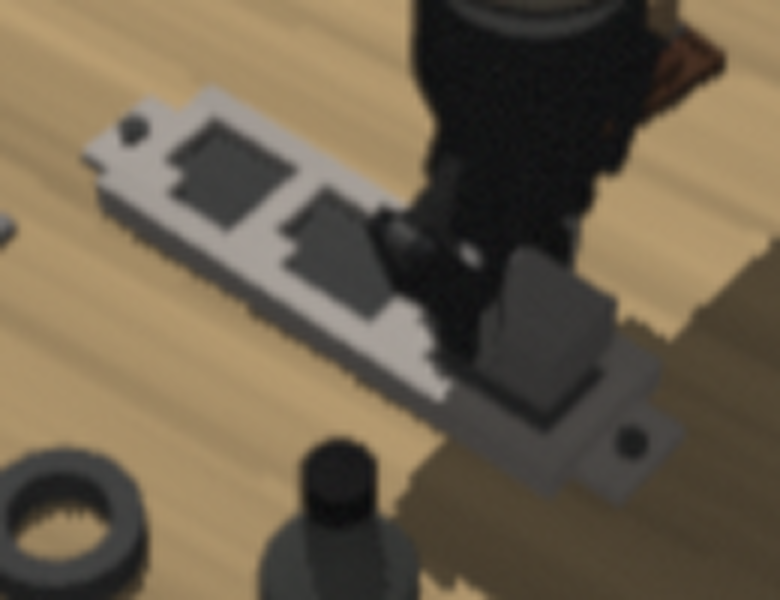

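```bash
cat > m.py <<'E'
from h import *
o=(190,130)
B=pix('w15',up(o,4,[(547,290),(233,290)]),.0278)
T=pix('w15',up(o,4,[(582,347),(201,347)]),.0538)
E=pix('w15',up(o,4,[(545,260),(229,260)]),.016)
F=pix('w15',up(o,4,[(643,168),(130,168)]),.016)
for n,x in zip('BTEF',(B,T,E,F)): print(n,x.round(4).tolist(),'mid',x.mean(0).round(4),np.linalg.norm(x[0]-x[1]).round(4))
E
python3 m.py
```

```text
B [[0.6282, 0.1009, 0.0278], [0.5894, 0.104, 0.0278]] mid [0.6088 0.1025 0.0278] 0.0389
T [[0.6287, 0.1013, 0.0538], [0.5892, 0.1044, 0.0538]] mid [0.609  0.1028 0.0538] 0.0396
E [[0.6294, 0.102, 0.016], [0.5876, 0.1053, 0.016]] mid [0.6085 0.1037 0.016 ] 0.0419
F [[0.6427, 0.1133, 0.016], [0.5762, 0.1184, 0.016]] mid [0.6094 0.1158 0.016 ] 0.0667
```

>>> {"name": "drive_tool", "arguments": {"series": [[[0.1, -0.01, 0.01], [0, 0, 0]], [[0.06, 0, 0], [0, 0, 0]], [[0.0, 0, 0], [0, 0, 0]]]}}

```text
time: 9.95
eef_pos: [0.6069, 0.068, 0.0032]
tcp_rot: [0.519, 0.479, -0.519, 0.481]
contact_force: [-1.0, 0.8, -4.8]
opening: 0.447
```

```bash
python3 -c "
from h import *
go(.6065,.068,-.0086,-4.4)"
```

```text
t 9.95 pos [0.6069 0.068  0.0032] yaw -4.42 F [-1.   0.8 -4.8] open 38.0 q [-0.05  0.39  1.86 -0.    0.89  0.02]
shift units [ 0.235 -0.008 -0.   ] turn deg [-0.02  0.06 -0.16]
```

>>> {"name": "drive_tool", "arguments": {"series": [[[0.08, -0.008, 0], [0, 0, 0]], [[0.05, 0, 0], [0, 0, 0]]]}}

```text
time: 10.15
eef_pos: [0.6068, 0.068, -0.0035]
tcp_rot: [0.519, 0.479, -0.518, 0.481]
contact_force: [-0.2, 0.4, -5.2]
opening: 0.445
```

```bash
python3 -c "
from h import *
go(.6065,.068,-.0086,-4.4)"
```

```text
t 10.15 pos [ 0.6068  0.068  -0.0035] yaw -4.42 F [-0.2  0.4 -5.2] open 37.8 q [-0.05  0.4   1.86 -0.    0.88  0.02]
shift units [ 0.102 -0.006  0.   ] turn deg [-0.02  0.06 -0.2 ]
```

>>> {"name": "drive_tool", "arguments": {"series": [[[0.06, 0, 0], [0, 0, 0]], [[0.04, 0, 0], [0, 0, 0]]]}}

```text
time: 10.35
eef_pos: [0.6067, 0.068, -0.0086]
tcp_rot: [0.519, 0.479, -0.519, 0.481]
contact_force: [-4.3, -0.2, 7.4]
opening: 0.446
```

>>> {"name": "drive_tool", "arguments": {"series": [[[0.03, 0, 0], [0, 0, 0]], [[0.03, 0, 0], [0, 0, 0]]]}}

```text
time: 10.55
eef_pos: [0.6067, 0.0679, -0.0086]
tcp_rot: [-0.518, -0.48, 0.519, -0.481]
contact_force: [-5.7, -0.5, 3.9]
opening: 0.446
```

```bash
python3 -c "
from h import *
go(.6065,.068,-.0086,-4.4);shot('scene','s16');crop('s16',170,270,210,340,6,'c18')"
```

```text
t 10.55 pos [ 0.6067  0.0679 -0.0086] yaw -4.4 F [-5.7 -0.5  3.9] open 37.9 q [-0.05  0.41  1.86 -0.    0.88  0.02]
shift units [ 0.001 -0.004 -0.001] turn deg [0.   0.09 0.03]
```

View pics/c18.png

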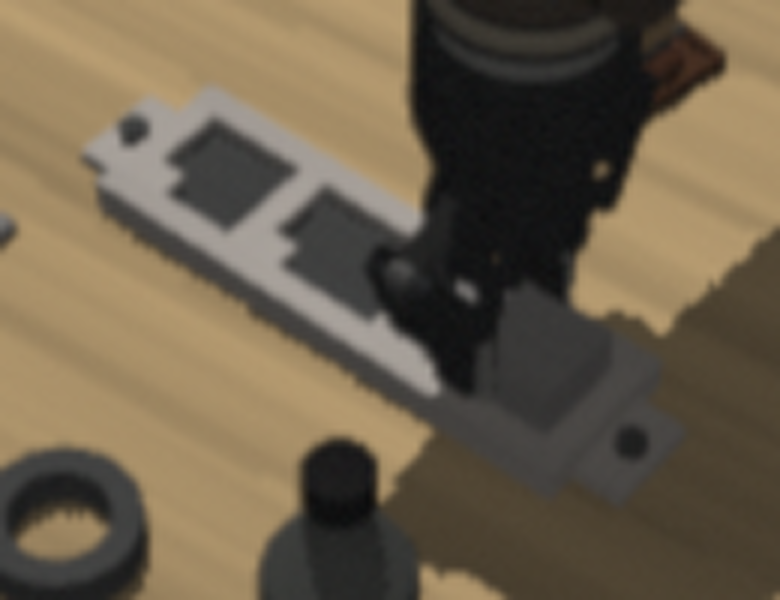

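>>> {"name": "drive_tool", "arguments": {"series": [[[-0.01, 0, 0], [0, 0, 0]], [[0, 0, 0], [0, 0, 0]], [[0, 0, 0], [0, 0, 0]], [[-0.5, 0, 0], [0, 0, 0]], [[-0.9, 0, 0], [0, 0, 0]]], "grip": 0.5}}

```text
time: 11.1
eef_pos: [0.6055, 0.068, 0.0597]
tcp_rot: [-0.518, -0.481, 0.52, -0.48]
contact_force: [0.4, -0.0, 0.0]
opening: 0.748
```

>>> {"name": "drive_tool", "arguments": {"series": [[[-0.8, 0, 0], [0, 0, 0]], [[0, 0, 0], [0, 0, 0]], [[0, 0, 0], [0, 0, 0]]]}}

```text
time: 11.4
eef_pos: [0.6113, 0.0678, 0.1096]
tcp_rot: [0.522, 0.477, -0.516, 0.484]
contact_force: [-0.9, 1.0, -0.1]
opening: 0.746
```

```bash
python3 -c "
from h import *
shot('wrist','w17');shot('top','t17');crop('t17',180,300,225,445,3.6,'c19')
plan(.616,-.27,.08,-1)"
```

```text
t 11.5 n 8
[[0.07, 0.08, 0.84], [np.float64(-0.4), 0, 0]],[[0.07, 0.07, 0.84], [np.float64(-0.4), 0, 0]],[[0.07, 0.06, 0.84], [np.float64(-0.4), 0, 0]],[[0.07, 0.06, 0.84], [np.float64(-0.4), 0, 0]],[[0.07, 0.05, 0.84], [np.float64(-0.4), 0, 0]],[[0.07, 0.05, 0.84], [np.float64(-0.4), 0, 0]],[[0.07, 0.04, 0.84], [np.float64(-0.4), 0, 0]],[[0.07, 0.03, 0.84], [np.float64(-0.4), 0, 0]],
```

View pics/w17.png

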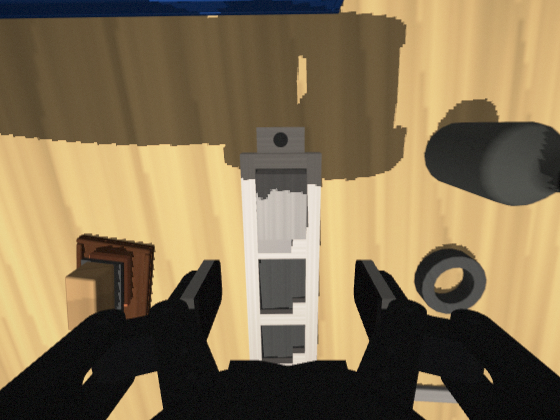

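View pics/c19.png

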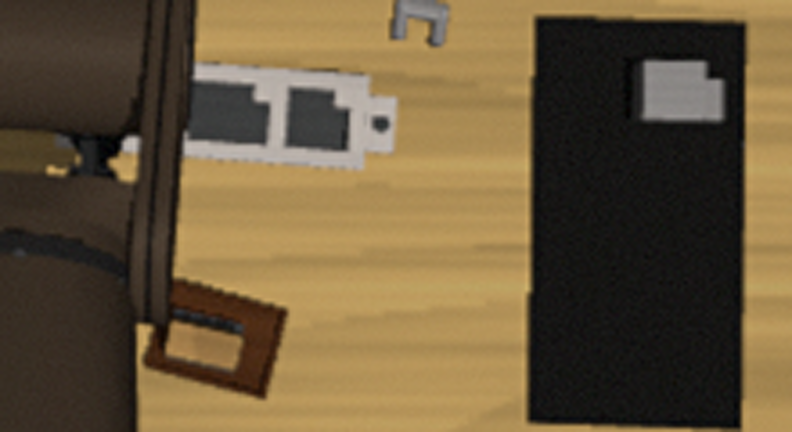

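>>> {"name": "drive_tool", "arguments": {"series": [[[0.0, 0.08, 0.84], [-0.4, 0, 0]], [[0.05, 0.07, 0.84], [-0.4, 0, 0]], [[0.05, 0.06, 0.84], [-0.4, 0, 0]], [[0.05, 0.06, 0.84], [-0.4, 0, 0]], [[0.05, 0.05, 0.84], [-0.4, 0, 0]]]}}

```text
time: 12.0
eef_pos: [0.6108, -0.1422, 0.0898]
tcp_rot: [0.508, 0.493, -0.507, 0.491]
contact_force: [0.2, 0.2, -0.2]
opening: 0.754
```

```bash
python3 -c "
from h import *
plan(.616,-.29,.08,-1);go(.616,-.29,.08,-1)"
```

```text
t 12.0 n 4
[[0.05, 0.05, 0.74], [np.float64(-0.2), 0, 0]],[[0.05, 0.05, 0.74], [np.float64(-0.2), 0, 0]],[[0.05, 0.04, 0.74], [np.float64(-0.2), 0, 0]],[[0.05, 0.04, 0.74], [np.float64(-0.2), 0, 0]],
t 12.0 pos [ 0.6108 -0.1422  0.0898] yaw -1.74 F [ 0.2  0.2 -0.2] open 64.0 q [-0.39  0.3   1.79  0.    1.06 -0.36]
shift units [0.187 0.193 2.953] turn deg [-0.74 -0.19  0.02]
```

>>> {"name": "drive_tool", "arguments": {"series": [[[0.05, 0.05, 0.74], [-0.2, 0, 0]], [[0.05, 0.05, 0.74], [-0.2, 0, 0]], [[0.05, 0.04, 0.8], [-0.2, 0, 0]], [[0, 0, 0.5], [0, 0, 0]], [[0, 0, 0], [0, 0, 0]]]}}

```text
time: 12.5
eef_pos: [0.6077, -0.2901, 0.0691]
tcp_rot: [-0.506, -0.5, 0.507, -0.487]
contact_force: [1.0, 0.8, -0.6]
opening: 0.748
```

>>> {"name": "drive_tool", "arguments": {"series": [[[0, 0, 0], [0, 0, 0]], [[0, 0, 0], [0, 0, 0]]]}}

```text
time: 12.7
eef_pos: [0.6059, -0.2885, 0.0655]
tcp_rot: [-0.506, -0.502, 0.508, -0.485]
contact_force: [-0.3, -0.1, -0.7]
opening: 0.747
```

```bash
python3 -c "
from h import *
go(.6164,-.3202,.06,-1);shot('wrist','w18')"
```

```text
t 12.7 pos [ 0.6059 -0.2885  0.0655] yaw -1.54 F [-0.3 -0.1 -0.7] open 63.5 q [-0.6   0.43  1.66  0.    1.07 -0.57]
shift units [0.096 0.228 0.629] turn deg [-0.55 -0.83  1.11]
```

View pics/w18.png

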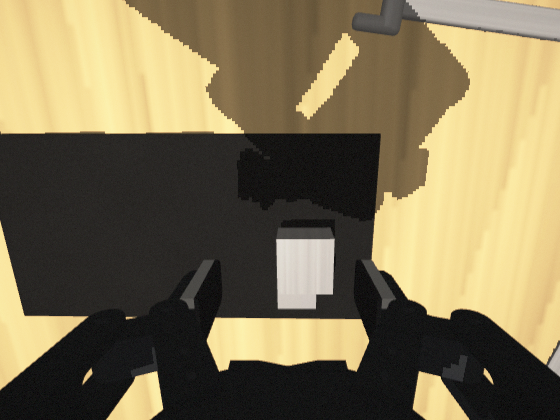

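```bash
python3 -c "
from h import *
crop('w18',220,320,260,350,6,'c20')"
```

```text
(no output)
```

View pics/c20.png

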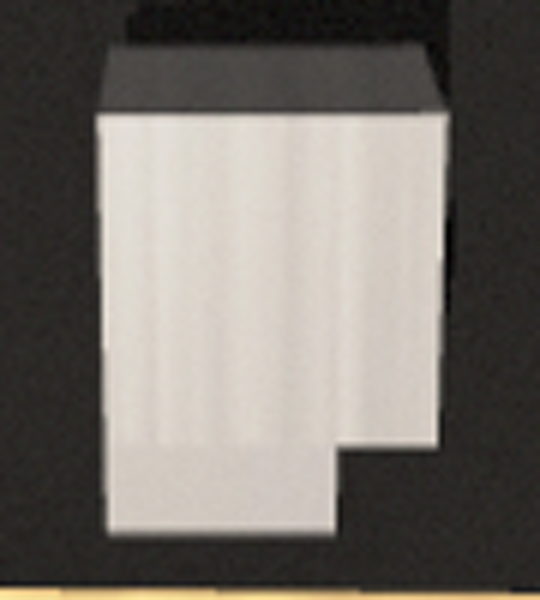

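>>> {"name": "drive_tool", "arguments": {"series": [[[0, 0.22, 0.3], [-0.5, -0.8, 1.1]], [[0.2, 0, 0.25], [0, 0, 0]], [[0, 0, 0], [0, 0, 0]], [[0, 0, 0], [0, 0, 0]]]}}

```text
time: 13.15
eef_pos: [0.6181, -0.3151, 0.0541]
tcp_rot: [0.503, 0.496, -0.503, 0.497]
contact_force: [0.3, -0.2, 0.6]
opening: 0.755
```

```bash
python3 -c "
from h import *
go(.6164,-.3202,-.012,-1)"
```

```text
t 13.15 pos [ 0.6181 -0.3151  0.0541] yaw -0.73 F [ 0.3 -0.2  0.6] open 64.2 q [-0.62  0.47  1.63  0.    1.04 -0.6 ]
shift units [ 1.321 -0.036  0.103] turn deg [ 0.27  0.03 -0.08]
```

```bash
python3 -c "
from h import *
rect('w18',up((260,220),6,[(449,113),(97,115),(107,535)]),.03)"
```

```text
[[0.6368, -0.2933, 0.03], [0.5964, -0.2927, 0.03], [0.5956, -0.3473, 0.03]] len 0.0546 wid 0.0404 ang -90.85 -0.83 ctr [ 0.6162 -0.3203  0.03  ]
```

>>> {"name": "drive_tool", "arguments": {"series": [[[0.4, -0.03, 0.1], [0.2, 0, 0]], [[0.4, 0, 0], [0, 0, 0]], [[0.25, 0, 0], [0, 0, 0]], [[0, 0, 0], [0, 0, 0]]]}}

```text
time: 13.55
eef_pos: [0.6177, -0.3203, 0.0013]
tcp_rot: [0.504, 0.495, -0.503, 0.497]
contact_force: [-0.0, -0.4, -0.2]
opening: 0.748
```

```bash
python3 -c "
from h import *
go(.6164,-.3202,-.012,-1)"
```

```text
t 13.55 pos [ 0.6177 -0.3203  0.0013] yaw -0.91 F [-0.  -0.4 -0.2] open 63.6 q [-0.62  0.54  1.63  0.    0.96 -0.61]
shift units [ 0.266 -0.027 -0.002] turn deg [ 0.09  0.09 -0.2 ]
```

>>> {"name": "drive_tool", "arguments": {"series": [[[0.15, -0.02, 0], [0, 0.1, -0.2]], [[0.06, 0, 0], [0, 0, 0]], [[0, 0, 0], [0, 0, 0]]]}}

```text
time: 13.85
eef_pos: [0.6176, -0.3206, -0.0083]
tcp_rot: [0.504, 0.496, -0.504, 0.497]
contact_force: [0.4, 0.4, -0.9]
opening: 0.749
```

```bash
python3 -c "
from h import *
go(.6164,-.3202,-.012,-1)"
```

```text
t 13.85 pos [ 0.6176 -0.3206 -0.0083] yaw -0.89 F [ 0.4  0.4 -0.9] open 63.7 q [-0.62  0.56  1.63  0.    0.95 -0.61]
shift units [ 0.074 -0.025 -0.008] turn deg [ 0.11  0.05 -0.09]
```

>>> {"name": "drive_tool", "arguments": {"series": [[[0.09, -0.025, -0.01], [0, 0, 0]], [[0, 0, 0], [0, 0, 0]]]}}

```text
time: 14.05
eef_pos: [0.6169, -0.3204, -0.0121]
tcp_rot: [0.504, 0.495, -0.504, 0.497]
contact_force: [-0.2, -0.0, -0.6]
opening: 0.75
```

>>> {"name": "drive_tool", "arguments": {"series": [[[0, 0, 0], [0, 0, 0]], [[0, 0, 0], [0, 0, 0]], [[0, 0, 0], [0, 0, 0]], [[0, 0, 0], [0, 0, 0]]], "grip": -1, "newtons": 80}}

```text
time: 14.45
eef_pos: [0.6172, -0.3206, -0.011]
tcp_rot: [0.504, 0.495, -0.504, 0.498]
contact_force: [0.6, -0.8, -0.7]
opening: 0.444
```

```bash
python3 -c "
from h import *
go(.6164,-.3202,-.012,-1)"
```

```text
t 14.45 pos [ 0.6172 -0.3206 -0.011 ] yaw -0.87 F [ 0.6 -0.8 -0.7] open 37.7 q [-0.62  0.56  1.64 -0.    0.94 -0.61]
shift units [ 0.021 -0.016 -0.008] turn deg [ 0.13  0.14 -0.19]
```

>>> {"name": "drive_tool", "arguments": {"series": [[[-0.3, 0, 0], [0, 0, 0]], [[-0.8, 0, 0], [0, 0, 0]], [[-0.7, 0, 0], [0, 0, 0]]]}}

```text
time: 14.75
eef_pos: [0.6105, -0.3159, 0.0713]
tcp_rot: [-0.503, -0.502, 0.505, -0.49]
contact_force: [1.0, 0.4, -3.2]
opening: 0.446
```

```bash
python3 -c "
from h import *
plan(.602,-.03,.075,-4.4);shot('wrist','w19');crop('w19',190,370,210,370,4,'c21')"
```

```text
t 14.75 n 7
[[-0.01, -0.04, -0.82], [np.float64(0.5), 0, 0]],[[-0.01, -0.04, -0.82], [np.float64(0.5), 0, 0]],[[-0.01, -0.05, -0.82], [np.float64(0.5), 0, 0]],[[-0.01, -0.06, -0.82], [np.float64(0.5), 0, 0]],[[-0.01, -0.07, -0.81], [np.float64(0.5), 0, 0]],[[-0.01, -0.07, -0.81], [np.float64(0.5), 0, 0]],[[-0.01, -0.08, -0.81], [np.float64(0.5), 0, 0]],
```

View pics/c21.png

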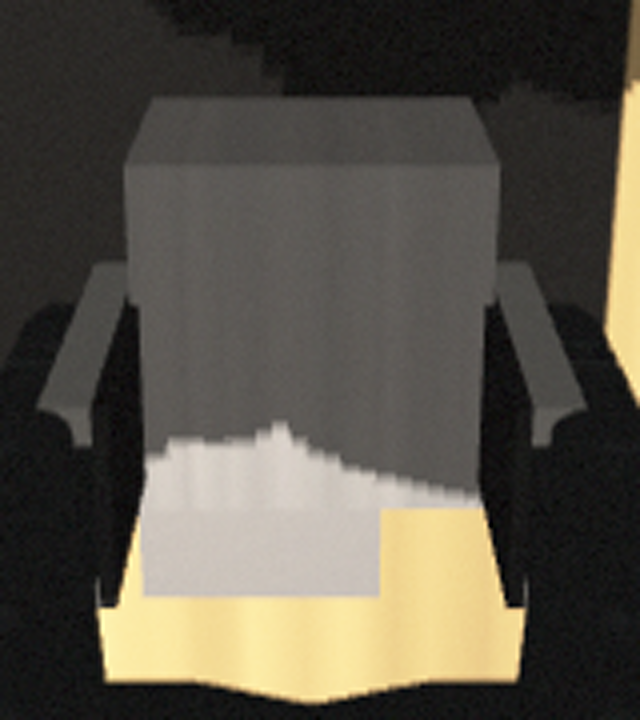

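>>> {"name": "drive_tool", "arguments": {"series": [[[-0.1, 0.08, -0.82], [0.5, -0.5, 0.6]], [[-0.05, -0.04, -0.82], [0.5, 0, 0]], [[-0.05, -0.05, -0.82], [0.5, 0, 0]], [[-0.05, -0.06, -0.82], [0.5, 0, 0]], [[-0.05, -0.07, -0.81], [0.5, 0, 0]]]}}

```text
time: 15.3
eef_pos: [0.6142, -0.1141, 0.0947]
tcp_rot: [0.518, 0.477, -0.517, 0.487]
contact_force: [-0.2, -0.6, -5.2]
opening: 0.448
```

```bash
python3 -c "
from h import *
go(.601,-.0068,.06,-4.4)"
```

```text
t 15.3 pos [ 0.6142 -0.1141  0.0947] yaw -4.04 F [-0.2 -0.6 -5.2] open 38.1 q [-0.34  0.28  1.8  -0.01  1.05 -0.27]
shift units [ 0.669 -0.422 -2.128] turn deg [ 0.36  0.55 -0.67]
```

>>> {"name": "drive_tool", "arguments": {"series": [[[0.15, -0.2, -0.7], [0.3, 0.5, -0.6]], [[0.2, -0.1, -0.7], [0, 0, 0]], [[0.1, 0, -0.3], [0, 0, 0]], [[0, 0, 0], [0, 0, 0]], [[0, 0, 0], [0, 0, 0]]]}}

```text
time: 15.8
eef_pos: [0.6022, -0.0194, 0.0689]
tcp_rot: [-0.517, -0.483, 0.517, -0.482]
contact_force: [1.4, 0.2, -4.4]
opening: 0.447
```

```bash
python3 -c "
from h import *
go(.601,-.0068,.02,-4.4)"
```

```text
t 15.8 pos [ 0.6022 -0.0194  0.0689] yaw -3.96 F [ 1.4  0.2 -4.4] open 38.0 q [-0.2   0.28  1.86 -0.    1.01 -0.13]
shift units [ 0.978 -0.039 -0.249] turn deg [ 0.44 -0.01  0.11]
```

>>> {"name": "drive_tool", "arguments": {"series": [[[0.4, -0.03, -0.25], [0.4, 0, 0]], [[0.35, 0, 0], [0, 0, 0]], [[0, 0, 0], [0, 0, 0]], [[0, 0, 0], [0, 0, 0]]]}}

```text
time: 16.2
eef_pos: [0.6047, -0.0127, 0.033]
tcp_rot: [0.52, 0.478, -0.52, 0.481]
contact_force: [0.4, -0.1, -3.4]
opening: 0.443
```

```bash
python3 -c "
from h import *
go(.601,-.0068,.012,-4.4)"
```

```text
t 16.2 pos [ 0.6047 -0.0127  0.033 ] yaw -4.69 F [ 0.4 -0.1 -3.4] open 37.6 q [-0.19  0.33  1.87 -0.    0.94 -0.1 ]
shift units [ 0.419 -0.086 -0.112] turn deg [-0.29  0.14 -0.21]
```

>>> {"name": "drive_tool", "arguments": {"series": [[[0.25, -0.07, -0.11], [-0.3, 0.1, -0.2]], [[0.12, 0, 0], [0, 0, 0]], [[0, 0, 0], [0, 0, 0]], [[0, 0, 0], [0, 0, 0]]]}}

```text
time: 16.6
eef_pos: [0.6035, -0.0089, 0.0155]
tcp_rot: [0.52, 0.479, -0.519, 0.481]
contact_force: [-0.4, -0.2, -4.1]
opening: 0.444
```

```bash
python3 -c "
from h import *
go(.601,-.0068,.012,-4.4);shot('wrist','w20');crop('w20',130,340,190,390,4,'c22')"
```

```text
t 16.6 pos [ 0.6035 -0.0089  0.0155] yaw -4.51 F [-0.4 -0.2 -4.1] open 37.8 q [-0.18  0.35  1.87 -0.    0.91 -0.1 ]
shift units [ 0.071 -0.054 -0.039] turn deg [-0.11  0.07 -0.24]
```

View pics/c22.png

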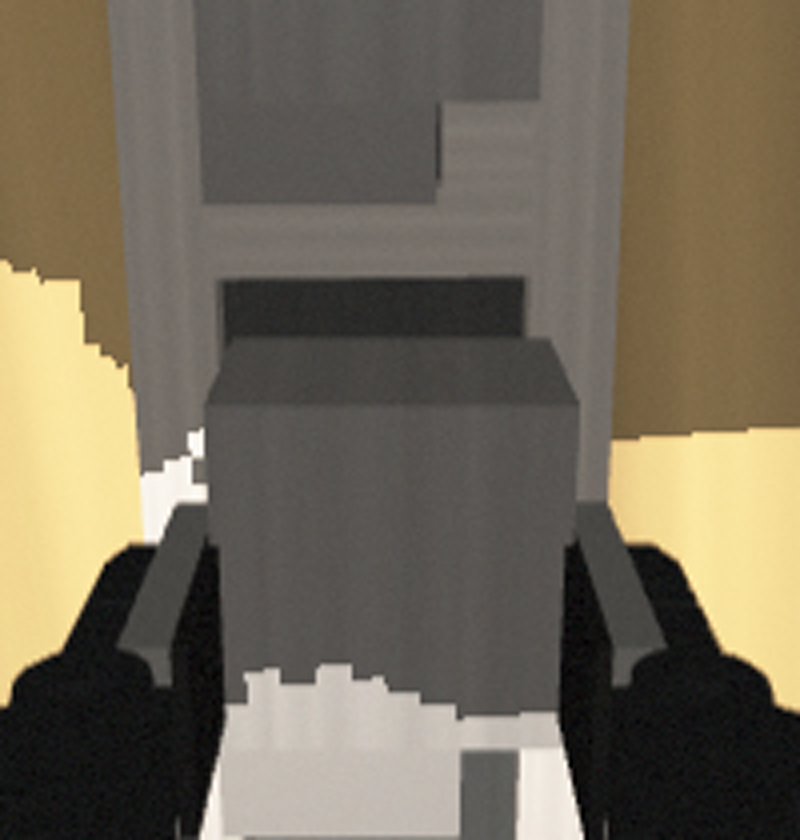

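```bash
python3 -c "
from h import *
o=(190,130)
for n,p,z in (('B',[(548,339),(237,340)],.0305),('T',[(579,404),(206,405)],.0565),('E',[(525,277),(219,279)],.016)):
  x=pix('w20',up(o,4,p),z); print(n,x.round(4).tolist(),'mid',x.mean(0).round(4),np.linalg.norm(x[0]-x[1]).round(4))"
```

```text
B [[0.6248, 0.0166, 0.0305], [0.5855, 0.0197, 0.0305]] mid [0.6052 0.0182 0.0305] 0.0394
T [[0.6249, 0.017, 0.0565], [0.5852, 0.0201, 0.0565]] mid [0.605  0.0185 0.0565] 0.0398
E [[0.6237, 0.0214, 0.016], [0.5819, 0.0244, 0.016]] mid [0.6028 0.0229 0.016 ] 0.0419
```

>>> {"name": "drive_tool", "arguments": {"series": [[[0, -0.055, -0.055], [-0.1, 0, -0.2]], [[0, 0, 0], [0, 0, 0]], [[0, 0, 0], [0, 0, 0]]]}}

```text
time: 16.95
eef_pos: [0.6016, -0.0057, 0.0166]
tcp_rot: [0.519, 0.48, -0.519, 0.481]
contact_force: [-0.0, -0.5, -5.0]
opening: 0.448
```

```bash
python3 -c "
from h import *
go(.6011,-.0058,-.007,-4.4)"
```

```text
t 16.95 pos [ 0.6016 -0.0057  0.0166] yaw -4.39 F [-0.  -0.5 -5. ] open 38.1 q [-0.18  0.35  1.88 -0.    0.91 -0.1 ]
shift units [ 0.472 -0.01   0.002] turn deg [ 0.01  0.08 -0.13]
```

>>> {"name": "drive_tool", "arguments": {"series": [[[0.16, -0.01, 0], [0, 0, 0]], [[0.08, 0, 0], [0, 0, 0]], [[0, 0, 0], [0, 0, 0]]]}}

```text
time: 17.25
eef_pos: [0.6013, -0.0056, 0.0039]
tcp_rot: [0.519, 0.479, -0.518, 0.482]
contact_force: [-0.7, 0.3, -4.2]
opening: 0.443
```

```bash
python3 -c "
from h import *
go(.6011,-.0058,-.007,-4.4)"
```

```text
t 17.25 pos [ 0.6013 -0.0056  0.0039] yaw -4.37 F [-0.7  0.3 -4.2] open 37.7 q [-0.18  0.37  1.88 -0.    0.89 -0.1 ]
shift units [ 0.219 -0.004  0.005] turn deg [ 0.03  0.09 -0.18]
```

>>> {"name": "drive_tool", "arguments": {"series": [[[0.1, 0, 0], [0, 0, 0]], [[0.06, 0, 0], [0, 0, 0]]]}}

```text
time: 17.45
eef_pos: [0.6014, -0.0056, -0.0046]
tcp_rot: [0.519, 0.479, -0.518, 0.482]
contact_force: [0.1, 0.3, -4.2]
opening: 0.449
```

>>> {"name": "drive_tool", "arguments": {"series": [[[0.05, 0, 0], [0, 0, 0]], [[0.04, 0, 0], [0, 0, 0]]]}}

```text
time: 17.65
eef_pos: [0.6015, -0.0057, -0.0071]
tcp_rot: [-0.518, -0.48, 0.519, -0.481]
contact_force: [-9.3, 2.0, 16.6]
opening: 0.445
```

```bash
python3 -c "
from h import *
go(.6011,-.0058,-.007,-4.4)"
```

```text
t 17.65 pos [ 0.6015 -0.0057 -0.0071] yaw -4.36 F [-9.3  2.  16.6] open 37.8 q [-0.18  0.39  1.88 -0.    0.87 -0.1 ]
shift units [-0.001 -0.009  0.003] turn deg [ 0.04  0.09 -0.04]
```

Seated at the predicted height. Release and rise, then check.

>>> {"name": "drive_tool", "arguments": {"series": [[[-0.01, 0, 0], [0, 0, 0]], [[0, 0, 0], [0, 0, 0]], [[0, 0, 0], [0, 0, 0]], [[-0.5, 0, 0], [0, 0, 0]], [[-0.9, 0, 0], [0, 0, 0]]], "grip": 0.4}}

```text
time: 18.15
eef_pos: [0.5993, -0.0054, 0.061]
tcp_rot: [-0.517, -0.482, 0.52, -0.479]
contact_force: [0.4, 0.5, 0.1]
opening: 0.698
```

>>> {"name": "drive_tool", "arguments": {"series": [[[-0.4, -0.6, 0], [-4, 0, 0]], [[0, -0.8, 0.2], [-4, 0, 0]], [[0, -0.8, 0.2], [0, 0, 0]], [[0, 0, 0], [0, 0, 0]], [[0, 0, 0], [0, 0, 0]]]}}

```text
time: 18.65
eef_pos: [0.4948, -0.0275, 0.0915]
tcp_rot: [0.485, 0.512, -0.48, 0.523]
contact_force: [0.4, -0.6, -0.0]
opening: 0.697
```

```bash
python3 -c "
from h import *
go(.4415,.0115,.08,-12)
shot('wrist','w21');shot('scene','s21');crop('s21',130,280,200,360,5,'c23')"
```

```text
t 18.65 pos [ 0.4948 -0.0275  0.0915] yaw 4.0 F [ 0.4 -0.6 -0. ] open 59.3 q [-0.26  0.01  2.11 -0.    1.   -0.33]
shift units [ 0.209 -1.013 -0.853] turn deg [15.99  0.23 -0.95]
```

View pics/c23.png

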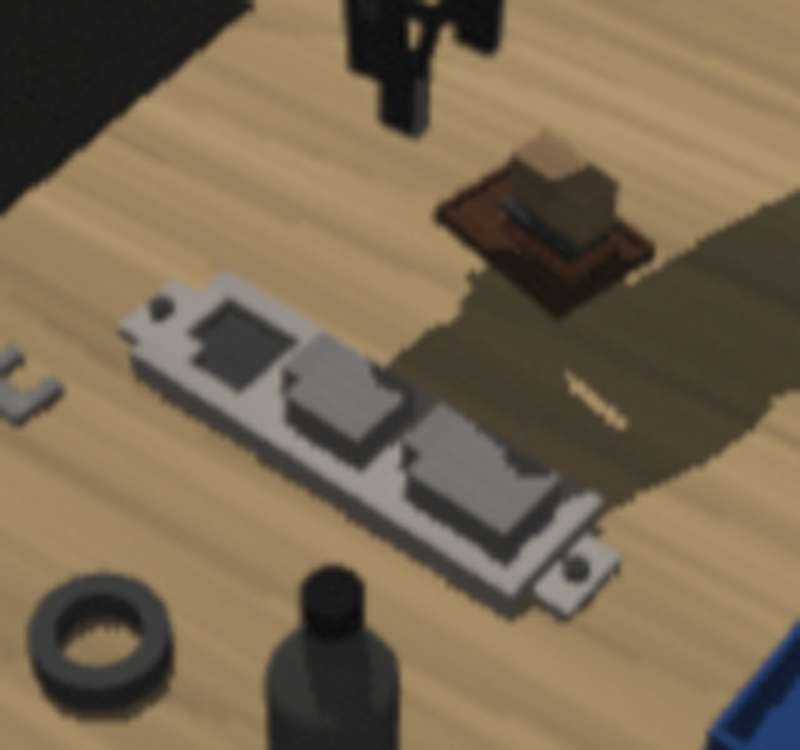

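View pics/w21.png

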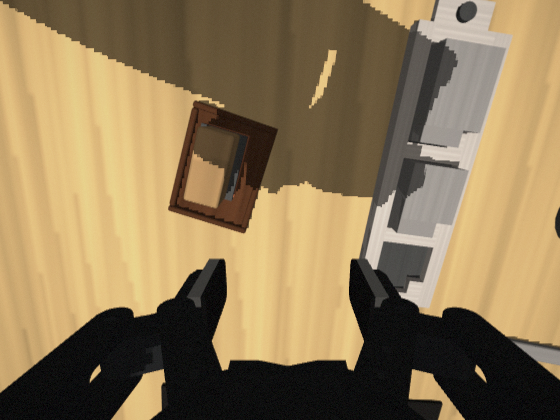

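```bash
python3 -c "
from h import *
crop('w21',90,240,160,285,5,'c24')"
```

```text
(no output)
```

View pics/c24.png

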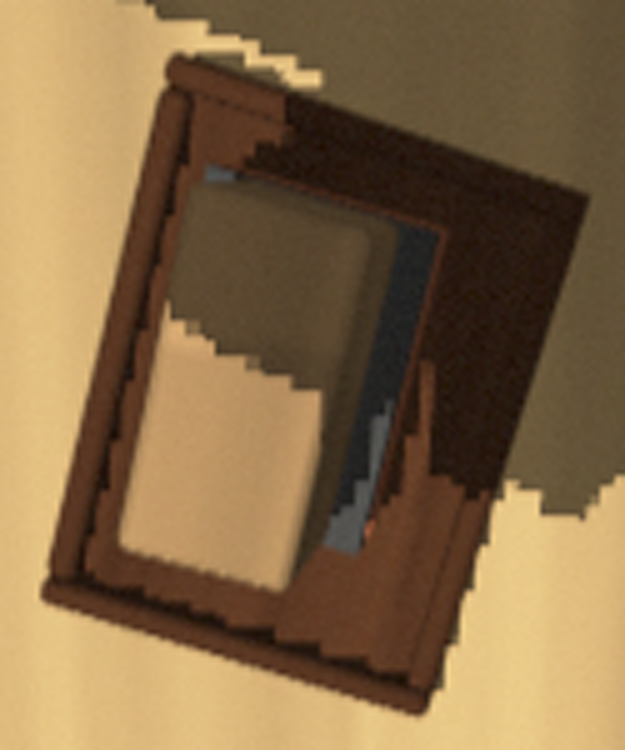

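```bash
python3 -c "
from h import *
u=up((160,90),5,[(372,222),(188,180),(116,555),(290,598)])
rect('w21',u,.054);P=pix('w21',u,.054);print(P.mean(0),np.degrees(np.arctan2(*(P[0]-P[3])[[1,0]])))
u=up((160,90),5,[(590,195),(172,58),(44,598),(425,715)]);rect('w21',u,.01);print(pix('w21',u,.01).mean(0))
plan(.441,.0118,.085,-11.5)
"
```

```text
[[0.4567, 0.035, 0.054], [0.4337, 0.0385, 0.054], [0.4236, -0.0105, 0.054], [0.4468, -0.015, 0.054]] len 0.0501 wid 0.0233 ang -101.69 -8.69 ctr [0.4402 0.0122 0.054 ]
[0.44020698 0.01197694 0.054     ] 78.70249854768562
[[0.4834, 0.0392, 0.01], [0.4202, 0.0545, 0.01], [0.3982, -0.0304, 0.01], [0.4609, -0.0468, 0.01]] len 0.0878 wid 0.065 ang -104.55 -13.64 ctr [0.4408 0.0044 0.01  ]
[0.44067321 0.00413245 0.01      ]
t 18.75 n 2
[[0.06, -0.51, -0.43], [np.float64(7.8), 0, 0]],[[0.06, -0.57, -0.35], [np.float64(7.8), 0, 0]],
```

>>> {"name": "drive_tool", "arguments": {"series": [[[0.0, -0.5, -0.4], [7.8, 0, -0.9]], [[0, -0.45, -0.3], [7.0, 0, 0]], [[0, 0, 0], [0, 0, 0]], [[0, 0, 0], [0, 0, 0]]]}}

```text
time: 19.15
eef_pos: [0.4519, 0.008, 0.092]
tcp_rot: [-0.546, -0.447, 0.547, -0.451]
contact_force: [0.5, -0.6, 0.7]
opening: 0.693
```

```bash
python3 -c "
from h import *
go(.4403,.012,.06,-11.5)"
```

```text
t 19.15 pos [0.4519 0.008  0.092 ] yaw -11.18 F [ 0.5 -0.6  0.7] open 58.9 q [-0.2  -0.09  2.21 -0.01  1.02 -0.01]
shift units [ 0.638 -0.246 -0.037] turn deg [ 0.31  0.28 -0.25]
```

>>> {"name": "drive_tool", "arguments": {"series": [[[0.3, -0.24, -0.04], [0.3, 0.3, -0.2]], [[0.3, 0, 0], [0, 0, 0]], [[0, 0, 0], [0, 0, 0]], [[0, 0, 0], [0, 0, 0]]]}}

```text
time: 19.55
eef_pos: [0.447, 0.0105, 0.0634]
tcp_rot: [0.548, 0.447, -0.545, 0.451]
contact_force: [0.2, 0.7, -0.1]
opening: 0.698
```

```bash
python3 -c "
from h import *
go(.4403,.012,.004,-11.5);shot('wrist','w22');crop('w22',170,340,210,360,4,'c25')"
```

```text
t 19.55 pos [0.447  0.0105 0.0634] yaw -11.2 F [ 0.2  0.7 -0.1] open 59.3 q [-0.2  -0.05  2.24  0.    0.95 -0.01]
shift units [ 1.188 -0.145 -0.004] turn deg [ 0.3  -0.01 -0.41]
```

View pics/c25.png

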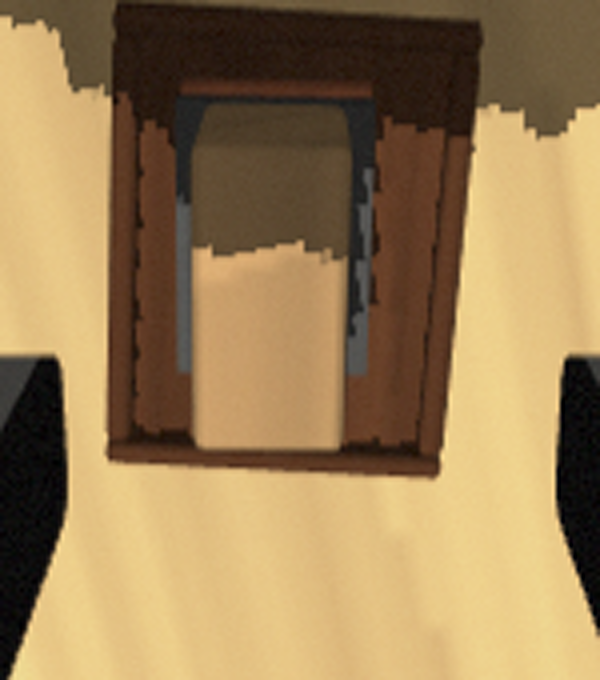

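```bash
python3 -c "
from h import *
u=up((210,170),4,[(351,146),(191,146),(193,450),(343,450)])
rect('w22',u,.054);P=pix('w22',u,.054);print(P.mean(0),intool(P.mean(0))*1000)"
```

```text
[[0.457, 0.034, 0.054], [0.4341, 0.0386, 0.054], [0.4235, -0.0095, 0.054], [0.4466, -0.0141, 0.054]] len 0.0492 wid 0.0233 ang -102.39 -11.34 ctr [0.4402 0.0123 0.054 ]
[0.44027966 0.0122449  0.054     ] [[ 9.47509956 -7.01715353 -0.49784262]]
```

>>> {"name": "drive_tool", "arguments": {"series": [[[0.4, -0.13, -0.02], [0.3, 0, -0.4]], [[0.4, 0, 0], [0, 0, 0]], [[0.0, 0, 0], [0, 0, 0]], [[0, 0, 0], [0, 0, 0]]]}}

```text
time: 20.0
eef_pos: [0.4464, 0.0111, 0.0268]
tcp_rot: [0.549, 0.445, -0.546, 0.45]
contact_force: [0.1, -1.0, -0.1]
opening: 0.702
```

```bash
python3 -c "
from h import *
go(.441,.011,.004,-11.5)"
```

```text
t 20.0 pos [0.4464 0.0111 0.0268] yaw -11.47 F [ 0.1 -1.  -0.1] open 59.7 q [-0.2   0.01  2.25  0.    0.87 -0.  ]
shift units [ 0.456 -0.11   0.024] turn deg [ 0.03 -0.   -0.49]
```

>>> {"name": "drive_tool", "arguments": {"series": [[[0.2, -0.11, -0.01], [0.3, 0, -0.5]], [[0.15, 0, 0], [0, 0, 0]], [[0.0, 0, 0], [0, 0, 0]], [[0, 0, 0], [0, 0, 0]]]}}

```text
time: 20.4
eef_pos: [0.4433, 0.0123, 0.0107]
tcp_rot: [0.55, 0.445, -0.548, 0.447]
contact_force: [1.0, 0.5, 0.5]
opening: 0.703
```

```bash
python3 -c "
from h import *
go(.4403,.0118,.004,-11.8)"
```

```text
t 20.4 pos [0.4433 0.0123 0.0107] yaw -11.78 F [1.  0.5 0.5] open 59.8 q [-0.2   0.04  2.26  0.    0.83  0.  ]
shift units [ 0.134 -0.057  0.021] turn deg [ 0.02 -0.   -0.24]
```

>>> {"name": "drive_tool", "arguments": {"series": [[[0.12, -0.06, 0.01], [0, 0, -0.3]], [[0, 0, 0], [0, 0, 0]], [[0, 0, 0], [0, 0, 0]]]}}

```text
time: 20.7
eef_pos: [0.4404, 0.0123, 0.0047]
tcp_rot: [-0.549, -0.446, 0.549, -0.446]
contact_force: [-0.0, 0.3, -0.1]
opening: 0.697
```

```bash
python3 -c "
from h import *
go(.4403,.0118,.004,-11.8)"
```

```text
t 20.7 pos [0.4404 0.0123 0.0047] yaw -11.77 F [-0.   0.3 -0.1] open 59.3 q [-0.2   0.05  2.27 -0.    0.82  0.  ]
shift units [0.013 0.    0.011] turn deg [0.03 0.   0.03]
```

>>> {"name": "drive_tool", "arguments": {"series": [[[0, 0, 0], [0, 0, 0]], [[0, 0, 0], [0, 0, 0]], [[0, 0, 0], [0, 0, 0]], [[0, 0, 0], [0, 0, 0]], [[0, 0, 0], [0, 0, 0]]], "grip": -1, "newtons": 70}}

```text
time: 21.2
eef_pos: [0.4405, 0.0123, 0.005]
tcp_rot: [-0.549, -0.446, 0.549, -0.446]
contact_force: [0.1, -0.9, 0.7]
opening: 0.266
```

```bash
python3 -c "
from h import *
go(.4403,.0118,.004,-11.8);shot('wrist','w23')"
```

```text
t 21.2 pos [0.4405 0.0123 0.005 ] yaw -11.77 F [ 0.1 -0.9  0.7] open 22.6 q [-0.2   0.05  2.27  0.    0.82  0.  ]
shift units [ 0.021 -0.002  0.011] turn deg [ 0.03 -0.    0.03]
```

View pics/w23.png

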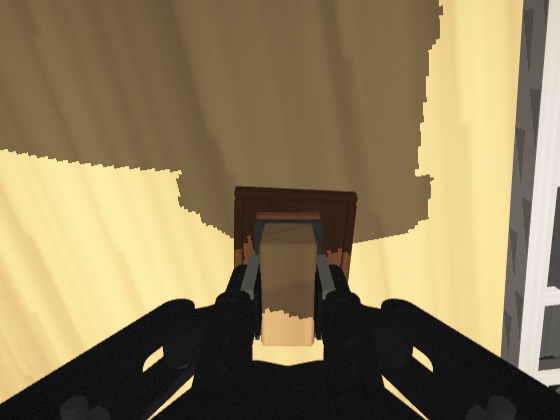

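>>> {"name": "drive_tool", "arguments": {"series": [[[-0.3, 0, 0], [0, 0, 0]], [[-0.6, 0, 0], [0, 0, 0]], [[-0.6, 0, 0], [0, 0, 0]], [[0, 0, 0], [0, 0, 0]]]}}

```text
time: 21.65
eef_pos: [0.4371, 0.0129, 0.0785]
tcp_rot: [-0.547, -0.448, 0.551, -0.444]
contact_force: [1.3, -0.9, -1.9]
opening: 0.265
```

```bash
python3 -c "
from h import *
plan(.609,.101,.08,-4.4);go(.609,.101,.08,-4.4)"
```

```text
t 21.65 n 5
[[-0.01, 0.6, -0.49], [np.float64(-1.5), 0, 0]],[[-0.01, 0.61, -0.47], [np.float64(-1.5), 0, 0]],[[-0.01, 0.63, -0.45], [np.float64(-1.5), 0, 0]],[[-0.01, 0.64, -0.44], [np.float64(-1.5), 0, 0]],[[-0.01, 0.65, -0.42], [np.float64(-1.5), 0, 0]],
t 21.65 pos [0.4371 0.0129 0.0785] yaw -11.79 F [ 1.3 -0.9 -1.9] open 22.5 q [-0.2  -0.09  2.24  0.    1.    0.  ]
shift units [-0.057  3.006 -2.426] turn deg [-7.39 -0.04  0.5 ]
```

>>> {"name": "drive_tool", "arguments": {"series": [[[-0.05, 0.6, -0.49], [-1.5, 0, 0.4]], [[-0.05, 0.61, -0.47], [-1.5, 0, 0]], [[-0.05, 0.63, -0.45], [-1.5, 0, 0]], [[-0.03, 0.64, -0.44], [-1.5, 0, 0]], [[-0.03, 0.5, -0.42], [-1.5, 0, 0]]]}}

```text
time: 22.15
eef_pos: [0.5969, 0.104, 0.0755]
tcp_rot: [-0.514, -0.486, 0.523, -0.477]
contact_force: [0.2, -0.9, -2.7]
opening: 0.267
```

>>> {"name": "drive_tool", "arguments": {"series": [[[0, 0, 0], [0, 0, 0]], [[0, 0, 0], [0, 0, 0]]]}}

```text
time: 22.35
eef_pos: [0.5974, 0.1059, 0.0703]
tcp_rot: [-0.512, -0.487, 0.523, -0.476]
contact_force: [-1.2, -0.8, -3.8]
opening: 0.264
```

```bash
python3 -c "
from h import *
go(.609,.101,.05,-4.4)"
```

```text
t 22.35 pos [0.5974 0.1059 0.0703] yaw -4.09 F [-1.2 -0.8 -3.8] open 22.4 q [0.01 0.3  1.83 0.   1.04 0.08]
shift units [0.401 0.248 0.081] turn deg [0.31 0.05 1.29]
```

>>> {"name": "drive_tool", "arguments": {"series": [[[0.2, 0.22, 0.08], [0.3, 0, 1.2]], [[0.1, 0, 0], [0, 0, 0]], [[0, 0, 0], [0, 0, 0]], [[0, 0, 0], [0, 0, 0]]]}}

```text
time: 22.75
eef_pos: [0.6016, 0.0999, 0.0491]
tcp_rot: [-0.516, -0.483, 0.523, -0.477]
contact_force: [0.6, 0.4, -3.0]
opening: 0.264
```

```bash
python3 -c "
from h import *
go(.609,.101,.037,-4.4)"
```

```text
t 22.75 pos [0.6016 0.0999 0.0491] yaw -4.49 F [ 0.6  0.4 -3. ] open 22.5 q [-0.    0.33  1.84 -0.    0.99  0.08]
shift units [ 0.24   0.15  -0.034] turn deg [-0.09  0.1   0.71]
```

>>> {"name": "drive_tool", "arguments": {"series": [[[0, 0.15, -0.03], [0, 0.1, 0.7]], [[0, 0, 0], [0, 0, 0]], [[0, 0, 0], [0, 0, 0]]]}}

```text
time: 23.05
eef_pos: [0.6092, 0.1007, 0.0498]
tcp_rot: [0.52, 0.48, -0.519, 0.48]
contact_force: [-0.4, -0.7, -2.9]
opening: 0.262
```

```bash
python3 -c "
from h import *
go(.609,.101,.037,-4.4);shot('wrist','w24')"
```

```text
t 23.05 pos [0.6092 0.1007 0.0498] yaw -4.52 F [-0.4 -0.7 -2.9] open 22.3 q [-0.    0.33  1.83  0.    0.98  0.08]
shift units [ 0.257 -0.006 -0.006] turn deg [-0.12 -0.01 -0.07]
```

View pics/w24.png

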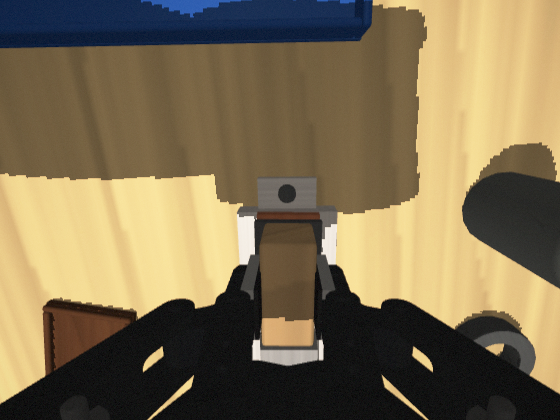

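>>> {"name": "drive_tool", "arguments": {"series": [[[0.12, 0, 0], [0, 0, 0]], [[0.06, 0, 0], [0, 0, 0]], [[0, 0, 0], [0, 0, 0]]]}}

```text
time: 23.4
eef_pos: [0.6098, 0.1008, 0.0409]
tcp_rot: [0.52, 0.479, -0.518, 0.481]
contact_force: [0.6, -0.1, -3.1]
opening: 0.268
```

>>> {"name": "drive_tool", "arguments": {"series": [[[0.04, 0, 0], [0, 0, 0]], [[0.02, 0, 0], [0, 0, 0]]]}}

```text
time: 23.6
eef_pos: [0.6097, 0.1008, 0.0375]
tcp_rot: [0.52, 0.479, -0.519, 0.481]
contact_force: [-0.3, 0.1, -2.4]
opening: 0.268
```

```bash
python3 -c "
from h import *
go(.609,.1005,.031,-4.4)"
```

```text
t 23.6 pos [0.6097 0.1008 0.0375] yaw -4.5 F [-0.3  0.1 -2.4] open 22.7 q [-0.    0.35  1.83  0.    0.96  0.08]
shift units [ 0.13  -0.015  0.008] turn deg [-0.1  -0.02 -0.15]
```

>>> {"name": "drive_tool", "arguments": {"series": [[[0.06, -0.01, 0], [0, 0, -0.1]], [[0.04, 0, 0], [0, 0, 0]]]}}

```text
time: 23.8
eef_pos: [0.6097, 0.1009, 0.0331]
tcp_rot: [0.52, 0.48, -0.519, 0.48]
contact_force: [-1.3, -0.3, 3.0]
opening: 0.262
```

>>> {"name": "drive_tool", "arguments": {"series": [[[0.03, 0, 0], [0, 0, 0]]]}}

```text
time: 23.9
eef_pos: [0.6098, 0.1009, 0.0323]
tcp_rot: [0.519, 0.48, -0.519, 0.48]
contact_force: [-2.4, 0.0, 4.2]
opening: 0.264
```

```bash
python3 -c "
from h import *
go(.609,.1005,.031,-4.4)"
```

```text
t 23.9 pos [0.6098 0.1009 0.0323] yaw -4.5 F [-2.4  0.   4.2] open 22.4 q [-0.    0.36  1.83  0.    0.95  0.08]
shift units [ 0.026 -0.014  0.009] turn deg [-0.1  -0.01 -0.04]
```

>>> {"name": "drive_tool", "arguments": {"series": [[[0.03, -0.01, 0.1], [0, 0, 0]], [[0.02, 0, 0.1], [0, 0, 0]]]}}

```text
time: 24.1
eef_pos: [0.6109, 0.0927, 0.0324]
tcp_rot: [0.522, 0.479, -0.517, 0.48]
contact_force: [-0.7, 2.7, 3.9]
opening: 0.265
```

```bash
python3 -c "
from h import *
go(.604,.0351,.0315,-4.4)"
```

```text
t 24.1 pos [0.6109 0.0927 0.0324] yaw -4.53 F [-0.7  2.7  3.9] open 22.5 q [-0.02  0.35  1.84  0.    0.94  0.06]
shift units [ 0.012 -0.047  1.159] turn deg [-0.13 -0.25 -0.37]
```

>>> {"name": "drive_tool", "arguments": {"series": [[[0.035, -0.04, 0.1], [-0.1, -0.2, -0.3]], [[0.03, -0.01, 0.1], [0, 0, 0]]]}}

```text
time: 24.3
eef_pos: [0.6104, 0.0831, 0.0316]
tcp_rot: [0.522, 0.479, -0.516, 0.481]
contact_force: [-0.1, 4.1, 5.8]
opening: 0.27
```

```bash
python3 -c "
from h import *
go(.604,.0351,.0315,-4.4)"
```

```text
t 24.3 pos [0.6104 0.0831 0.0316] yaw -4.47 F [-0.1  4.1  5.8] open 23.0 q [-0.03  0.35  1.84  0.    0.94  0.05]
shift units [-0.002 -0.053  0.968] turn deg [-0.07 -0.18 -0.46]
```

>>> {"name": "drive_tool", "arguments": {"series": [[[0.02, -0.08, 0.1], [-0.1, -0.2, -0.4]], [[0.02, -0.03, 0.1], [0, 0, 0]]]}}

```text
time: 24.5
eef_pos: [0.6072, 0.0731, 0.0318]
tcp_rot: [0.521, 0.478, -0.516, 0.482]
contact_force: [-0.5, 5.0, 5.1]
opening: 0.267
```

```bash
python3 -c "
from h import *
go(.604,.0351,.0315,-4.4)"
```

```text
t 24.5 pos [0.6072 0.0731 0.0318] yaw -4.42 F [-0.5  5.   5.1] open 22.7 q [-0.05  0.34  1.85  0.    0.94  0.03]
shift units [ 0.004 -0.006  0.763] turn deg [-0.02 -0.08 -0.5 ]
```

>>> {"name": "drive_tool", "arguments": {"series": [[[0.022, -0.0, 0.1], [0, -0.1, -0.5]], [[0.022, -0.01, 0.1], [0, 0, -0.2]]]}}

```text
time: 24.7
eef_pos: [0.6069, 0.063, 0.031]
tcp_rot: [0.519, 0.481, -0.519, 0.479]
contact_force: [1.1, 5.0, 6.1]
opening: 0.26
```

```bash
python3 -c "
from h import *
go(.604,.0351,.0315,-4.4)"
```

```text
t 24.7 pos [0.6069 0.063  0.031 ] yaw -4.47 F [1.1 5.  6.1] open 22.1 q [-0.06  0.35  1.85  0.    0.95  0.01]
shift units [-0.01  -0.015  0.561] turn deg [-0.07 -0.09  0.06]
```

>>> {"name": "drive_tool", "arguments": {"series": [[[0.01, -0.025, 0.1], [0, 0, 0]], [[0.015, -0.01, 0.1], [0, 0, 0]]]}}

```text
time: 24.9
eef_pos: [0.6061, 0.0529, 0.0314]
tcp_rot: [0.521, 0.48, -0.518, 0.48]
contact_force: [-0.1, 4.2, 5.2]
opening: 0.266
```

```bash
python3 -c "
from h import *
go(.604,.0351,.0315,-4.4)"
```

```text
t 24.9 pos [0.6061 0.0529 0.0314] yaw -4.53 F [-0.1  4.2  5.2] open 22.6 q [-0.08  0.34  1.86  0.    0.94 -0.  ]
shift units [-0.003 -0.014  0.359] turn deg [-0.13 -0.21 -0.18]
```

>>> {"name": "drive_tool", "arguments": {"series": [[[0.018, -0.025, 0.1], [0, -0.2, -0.2]], [[0.018, -0.01, 0.1], [0, 0, 0]]]}}

```text
time: 25.1
eef_pos: [0.605, 0.0427, 0.0312]
tcp_rot: [0.521, 0.479, -0.518, 0.48]
contact_force: [-0.3, 5.1, 5.5]
opening: 0.262
```

>>> {"name": "drive_tool", "arguments": {"series": [[[0.018, -0.01, 0.1], [0, 0, 0]], [[0.018, -0.01, 0.06], [0, 0, 0]]]}}

```text
time: 25.3
eef_pos: [0.6047, 0.0344, 0.031]
tcp_rot: [0.522, 0.478, -0.517, 0.48]
contact_force: [0.2, 4.5, 6.1]
opening: 0.268
```

```bash
python3 -c "
from h import *
go(.604,.0351,.0315,-4.4)"
```

```text
t 25.3 pos [0.6047 0.0344 0.031 ] yaw -4.67 F [0.2 4.5 6.1] open 22.7 q [-0.11  0.33  1.87  0.    0.93 -0.03]
shift units [-0.01  -0.014 -0.014] turn deg [-0.27 -0.21 -0.37]
```

>>> {"name": "drive_tool", "arguments": {"series": [[[-0.2, 0, 0], [0, 0, 0]], [[-0.1, -0.01, 0.15], [-0.2, -0.2, -0.3]], [[0, 0, 0.1], [0, 0, 0]], [[0, 0, 0], [0, 0, 0]]]}}

```text
time: 25.7
eef_pos: [0.5984, 0.0176, 0.0424]
tcp_rot: [-0.515, -0.481, 0.522, -0.48]
contact_force: [0.0, -0.0, -3.5]
opening: 0.268
```

```bash
python3 -c "
from h import *
go(.6032,.0205,.0315,-4.4)"
```

```text
t 25.7 pos [0.5984 0.0176 0.0424] yaw -4.39 F [ 0.  -0.  -3.5] open 22.8 q [-0.14  0.31  1.87 -0.01  0.97 -0.06]
shift units [ 0.216  0.093 -0.066] turn deg [0.01 0.3  0.49]
```

>>> {"name": "drive_tool", "arguments": {"series": [[[0.0, 0.1, -0.08], [0, 0.3, 0.5]], [[0.05, 0, 0], [0, 0, 0]], [[0, 0, 0], [0, 0, 0]]]}}

```text
time: 26.0
eef_pos: [0.602, 0.0209, 0.0371]
tcp_rot: [-0.518, -0.481, 0.52, -0.479]
contact_force: [-0.4, -0.6, -2.7]
opening: 0.265
```

```bash
python3 -c "
from h import *
go(.6032,.0205,.0315,-4.4)"
```

```text
t 26.0 pos [0.602  0.0209 0.0371] yaw -4.43 F [-0.4 -0.6 -2.7] open 22.5 q [-0.13  0.32  1.87 -0.    0.95 -0.06]
shift units [0.112 0.025 0.007] turn deg [-0.03 -0.01  0.22]
```

>>> {"name": "drive_tool", "arguments": {"series": [[[0.06, 0.03, 0], [0, 0, 0.2]], [[0.05, 0, 0], [0, 0, 0]]]}}

```text
time: 26.2
eef_pos: [0.6036, 0.021, 0.0319]
tcp_rot: [-0.518, -0.481, 0.519, -0.48]
contact_force: [-3.0, -0.7, 4.5]
opening: 0.27
```

>>> {"name": "drive_tool", "arguments": {"series": [[[0.04, 0, 0], [0, 0, 0]]]}}

```text
time: 26.3
eef_pos: [0.6036, 0.021, 0.0309]
tcp_rot: [-0.518, -0.481, 0.519, -0.48]
contact_force: [-4.6, -0.0, 6.1]
opening: 0.266
```

```bash
python3 -c "
from h import *
go(.599,-.0329,.0312,-4.4)"
```

```text
t 26.3 pos [0.6036 0.021  0.0309] yaw -4.36 F [-4.6 -0.   6.1] open 22.6 q [-0.13  0.34  1.87 -0.    0.94 -0.06]
shift units [-0.005 -0.01   1.081] turn deg [0.04 0.04 0.12]
```

>>> {"name": "drive_tool", "arguments": {"series": [[[0.01, -0.025, 0.1], [0, 0, 0]], [[0.015, -0.015, 0.1], [0, 0, 0]]]}}

```text
time: 26.5
eef_pos: [0.604, 0.0133, 0.0328]
tcp_rot: [0.521, 0.48, -0.517, 0.481]
contact_force: [-0.2, 2.7, 3.6]
opening: 0.264
```

```bash
python3 -c "
from h import *
go(.599,-.0329,.0312,-4.4)"
```

```text
t 26.5 pos [0.604  0.0133 0.0328] yaw -4.41 F [-0.2  2.7  3.6] open 22.5 q [-0.15  0.33  1.87  0.    0.94 -0.07]
shift units [ 0.028 -0.029  0.929] turn deg [-0.01 -0.21 -0.27]
```

>>> {"name": "drive_tool", "arguments": {"series": [[[0.045, -0.04, 0.1], [0, -0.2, -0.3]], [[0.03, -0.015, 0.1], [0, 0, 0]]]}}

```text
time: 26.7
eef_pos: [0.6033, 0.0042, 0.0315]
tcp_rot: [0.521, 0.479, -0.517, 0.481]
contact_force: [0.4, 4.1, 5.1]
opening: 0.266
```

```bash
python3 -c "
from h import *
go(.599,-.0329,.0312,-4.4)"
```

```text
t 26.7 pos [0.6033 0.0042 0.0315] yaw -4.44 F [0.4 4.1 5.1] open 22.6 q [-0.16  0.33  1.87  0.    0.93 -0.09]
shift units [ 0.005 -0.029  0.747] turn deg [-0.04 -0.13 -0.35]
```

>>> {"name": "drive_tool", "arguments": {"series": [[[0.018, -0.045, 0.1], [0, -0.1, -0.3]], [[0.02, -0.015, 0.1], [0, 0, 0]]]}}

```text
time: 26.9
eef_pos: [0.6019, -0.0053, 0.0315]
tcp_rot: [0.521, 0.479, -0.517, 0.481]
contact_force: [0.9, 3.9, 4.8]
opening: 0.262
```

```bash
python3 -c "
from h import *
go(.599,-.0329,.0312,-4.4)"
```

```text
t 26.9 pos [ 0.6019 -0.0053  0.0315] yaw -4.49 F [0.9 3.9 4.8] open 22.3 q [-0.18  0.33  1.88  0.    0.93 -0.1 ]
shift units [ 0.005 -0.014  0.554] turn deg [-0.09 -0.13 -0.36]
```

>>> {"name": "drive_tool", "arguments": {"series": [[[0.022, -0.03, 0.1], [0, -0.1, -0.3]], [[0.02, -0.015, 0.1], [0, 0, 0]]]}}

```text
time: 27.1
eef_pos: [0.6009, -0.015, 0.0313]
tcp_rot: [0.522, 0.479, -0.517, 0.481]
contact_force: [-0.3, 4.1, 5.6]
opening: 0.264
```

```bash
python3 -c "
from h import *
go(.599,-.0329,.0312,-4.4)"
```

```text
t 27.1 pos [ 0.6009 -0.015   0.0313] yaw -4.56 F [-0.3  4.1  5.6] open 22.4 q [-0.2   0.33  1.88  0.    0.93 -0.12]
shift units [ 0.001 -0.009  0.359] turn deg [-0.16 -0.16 -0.33]
```

>>> {"name": "drive_tool", "arguments": {"series": [[[0.017, -0.025, 0.1], [-0.1, -0.1, -0.3]], [[0.018, -0.015, 0.1], [0, 0, 0]]]}}

```text
time: 27.3
eef_pos: [0.5999, -0.0247, 0.0313]
tcp_rot: [0.521, 0.479, -0.517, 0.48]
contact_force: [0.1, 4.4, 5.2]
opening: 0.265
```

>>> {"name": "drive_tool", "arguments": {"series": [[[0.018, -0.02, 0.08], [0, 0, 0]], [[0.016, 0, 0.04], [0, 0, 0]]]}}

```text
time: 27.5
eef_pos: [0.5997, -0.0306, 0.0312]
tcp_rot: [0.523, 0.479, -0.517, 0.48]
contact_force: [-1.5, 4.8, 5.7]
opening: 0.267
```

```bash
python3 -c "
from h import *
go(.599,-.0329,.0312,-4.4)"
```

```text
t 27.5 pos [ 0.5997 -0.0306  0.0312] yaw -4.65 F [-1.5  4.8  5.7] open 22.7 q [-0.22  0.32  1.88  0.01  0.93 -0.15]
shift units [ 0.    -0.009  0.048] turn deg [-0.25 -0.33 -0.41]
```

>>> {"name": "drive_tool", "arguments": {"series": [[[0.016, -0.01, 0.06], [0, 0, 0]], [[-0.25, 0, 0], [0, 0, 0]], [[-0.5, 0, 0], [0, 0, 0]], [[-0.5, 0, 0], [0, 0, 0]], [[0, 0, 0], [0, 0, 0]]]}}

```text
time: 28.0
eef_pos: [0.5942, -0.0366, 0.0908]
tcp_rot: [-0.52, -0.481, 0.52, -0.478]
contact_force: [1.6, -0.1, -3.2]
opening: 0.263
```

```bash
python3 -c "
from h import *
plan(.4405,.0123,.08,-11.8);go(.4405,.0123,.08,-11.8)
shot('top','t25');crop('t25',180,260,225,345,6,'c26')"
```

```text
t 28.0 n 4
[[0.05, -0.79, -0.18], [np.float64(1.8), 0, 0]],[[0.05, -0.79, -0.16], [np.float64(1.8), 0, 0]],[[0.05, -0.8, -0.13], [np.float64(1.8), 0, 0]],[[0.05, -0.8, -0.11], [np.float64(1.8), 0, 0]],
t 28.0 pos [ 0.5942 -0.0366  0.0908] yaw -4.63 F [ 1.6 -0.1 -3.2] open 22.3 q [-0.23  0.24  1.86  0.    1.04 -0.15]
shift units [ 0.226 -3.142 -0.725] turn deg [ 7.17 -0.11  0.17]
```

View pics/c26.png

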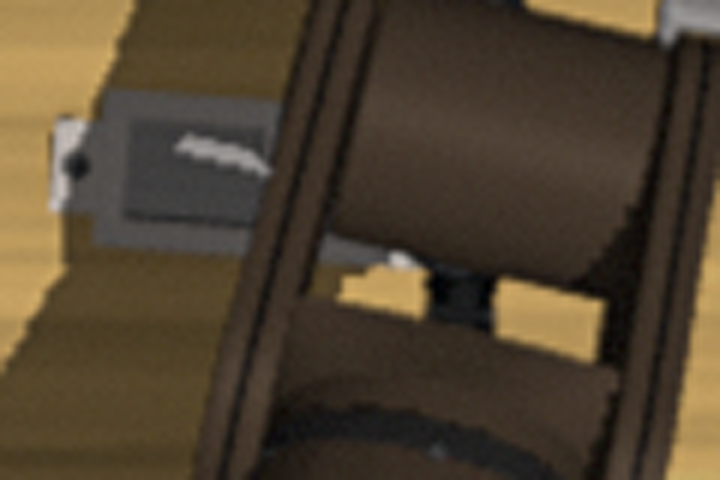

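>>> {"name": "drive_tool", "arguments": {"series": [[[0.0, -0.79, -0.18], [1.8, 0, 0]], [[0.0, -0.79, -0.16], [1.8, 0, 0]], [[0.0, -0.8, -0.13], [1.8, 0, 0]], [[0, -0.55, -0.11], [1.8, 0, 0]], [[0, 0, 0], [0, 0, 0]]]}}

```text
time: 28.55
eef_pos: [0.4372, 0.0113, 0.0768]
tcp_rot: [-0.543, -0.452, 0.557, -0.437]
contact_force: [-0.1, -1.3, -2.6]
opening: 0.269
```

>>> {"name": "drive_tool", "arguments": {"series": [[[0, 0, 0], [0, 0, 0]], [[0, 0, 0], [0, 0, 0]]]}}

```text
time: 28.75
eef_pos: [0.4356, 0.0112, 0.0744]
tcp_rot: [-0.542, -0.452, 0.558, -0.436]
contact_force: [-0.0, -0.3, -3.5]
opening: 0.263
```

```bash
python3 -c "
from h import *
go(.4405,.0123,.03,-11.8);shot('wrist','w26')"
```

```text
t 28.75 pos [0.4356 0.0112 0.0744] yaw -12.11 F [-0.  -0.3 -3.5] open 22.3 q [-0.21 -0.07  2.23 -0.    1.02  0.01]
shift units [ 0.884  0.12  -0.046] turn deg [-0.31  0.2   1.84]
```

View pics/w26.png

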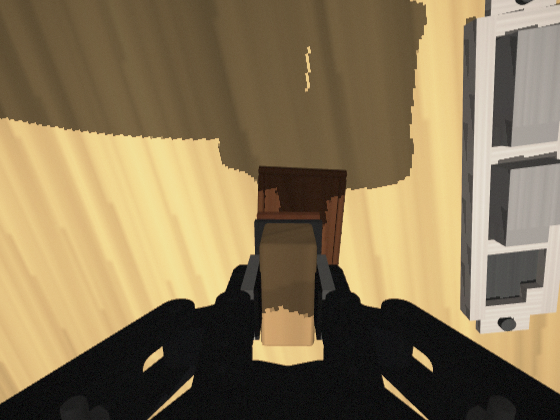

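>>> {"name": "drive_tool", "arguments": {"series": [[[0.3, 0.12, 0.02], [0.3, 0.2, 1.8]], [[0.3, 0, 0], [0, 0, 0]], [[0, 0, 0], [0, 0, 0]], [[0, 0, 0], [0, 0, 0]]]}}

```text
time: 29.2
eef_pos: [0.4461, 0.0067, 0.0447]
tcp_rot: [0.552, 0.441, -0.551, 0.444]
contact_force: [0.8, -0.4, -2.1]
opening: 0.264
```

```bash
python3 -c "
from h import *
go(.441,.009,.005,-12.5)"
```

```text
t 29.2 pos [0.4461 0.0067 0.0447] yaw -12.47 F [ 0.8 -0.4 -2.1] open 22.5 q [-0.21 -0.02  2.24 -0.    0.91  0.01]
shift units [ 0.793 -0.114 -0.024] turn deg [ 0.03  0.05 -0.26]
```

>>> {"name": "drive_tool", "arguments": {"series": [[[0.35, -0.1, -0.02], [0, 0, -0.2]], [[0.2, 0, 0], [0, 0, 0]], [[0, 0, 0], [0, 0, 0]], [[0, 0, 0], [0, 0, 0]]]}}

```text
time: 29.6
eef_pos: [0.4458, 0.0074, 0.0194]
tcp_rot: [0.553, 0.441, -0.55, 0.445]
contact_force: [-0.2, 0.6, -2.6]
opening: 0.264
```

```bash
python3 -c "
from h import *
go(.441,.009,.005,-12.5)"
```

```text
t 29.6 pos [0.4458 0.0074 0.0194] yaw -12.47 F [-0.2  0.6 -2.6] open 22.4 q [-0.21  0.03  2.25 -0.    0.85  0.01]
shift units [ 0.287 -0.103 -0.01 ] turn deg [ 0.03  0.06 -0.39]
```

>>> {"name": "drive_tool", "arguments": {"series": [[[0.15, -0.08, 0], [0, 0, -0.4]], [[0.08, 0, 0], [0, 0, 0]], [[0, 0, 0], [0, 0, 0]]]}}

```text
time: 29.9
eef_pos: [0.4434, 0.0079, 0.0087]
tcp_rot: [0.552, 0.442, -0.551, 0.444]
contact_force: [0.0, -0.3, -3.1]
opening: 0.263
```

```bash
python3 -c "
from h import *
go(.441,.009,.005,-12.5)"
```

```text
t 29.9 pos [0.4434 0.0079 0.0087] yaw -12.47 F [ 0.  -0.3 -3.1] open 22.3 q [-0.21  0.05  2.26 -0.    0.83  0.01]
shift units [ 0.074 -0.052 -0.011] turn deg [ 0.03  0.06 -0.16]
```

>>> {"name": "drive_tool", "arguments": {"series": [[[0.06, -0.03, 0], [0, 0, -0.2]], [[0.03, 0, 0], [0, 0, 0]], [[0.01, 0, 0], [0, 0, 0]]]}}

```text
time: 30.2
eef_pos: [0.4423, 0.0082, 0.0044]
tcp_rot: [-0.551, -0.443, 0.552, -0.443]
contact_force: [-2.0, 0.2, 1.8]
opening: 0.264
```

```bash
python3 -c "
from h import *
go(.441,.009,.005,-12.5)"
```

```text
t 30.2 pos [0.4423 0.0082 0.0044] yaw -12.46 F [-2.   0.2  1.8] open 22.5 q [-0.21  0.06  2.26 -0.    0.82  0.01]
shift units [-0.012 -0.029 -0.011] turn deg [0.04 0.07 0.05]
```

>>> {"name": "drive_tool", "arguments": {"series": [[[-0.02, 0, 0], [0, 0, 0]], [[0, 0, 0], [0, 0, 0]], [[0, 0, 0], [0, 0, 0]], [[-0.3, 0, 0], [0, 0, 0]], [[-0.9, 0, 0], [0, 0, 0]]], "grip": 0.4, "newtons": 80}}

```text
time: 30.7
eef_pos: [0.4392, 0.0088, 0.0625]
tcp_rot: [-0.549, -0.445, 0.554, -0.44]
contact_force: [0.4, 0.4, -0.1]
opening: 0.7
```

>>> {"name": "drive_tool", "arguments": {"series": [[[-0.5, 0.8, 0], [-3, 0, 0]], [[0, 0.8, -0.3], [-3, 0, 0]], [[0, 0.8, -0.4], [-2, 0, 0]], [[0, 0.0, 0], [0, 0, 0]], [[0, 0, 0], [0, 0, 0]]]}}

```text
time: 31.2
eef_pos: [0.5715, 0.0236, 0.0973]
tcp_rot: [0.52, 0.478, -0.516, 0.484]
contact_force: [-1.8, 0.5, 0.3]
opening: 0.701
```

```bash
python3 -c "
from h import *
go(.6065,.068,.06,-4.4);shot('wrist','w27');shot('scene','s27');crop('s27',130,280,200,360,5,'c27')"
```

```text
t 31.2 pos [0.5715 0.0236 0.0973] yaw -4.18 F [-1.8  0.5  0.3] open 59.6 q [-0.14  0.17  1.93 -0.    1.03 -0.06]
shift units [ 0.751  0.625 -0.938] turn deg [ 0.22  0.11 -0.56]
```

View pics/c27.png

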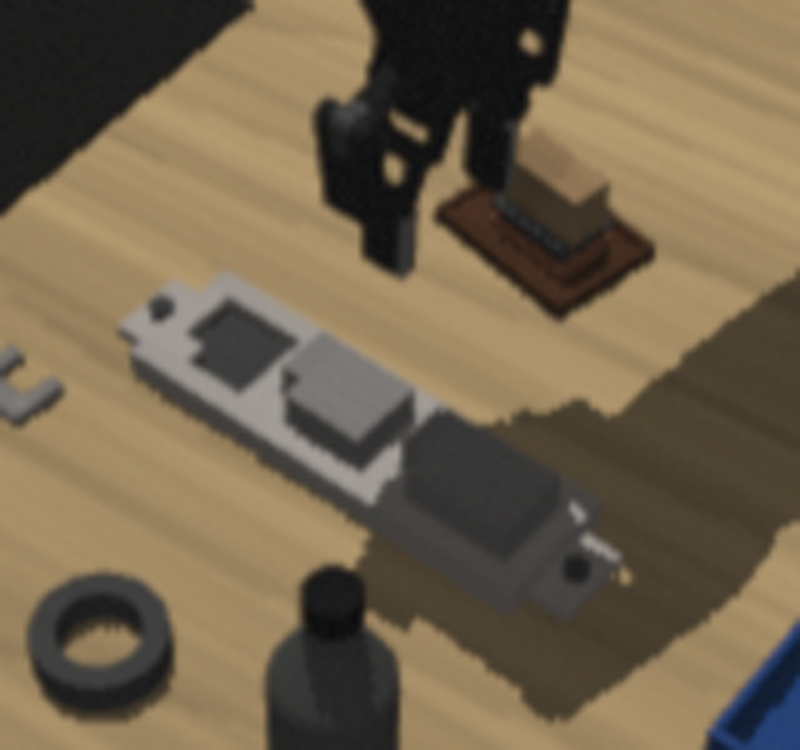

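View pics/w27.png

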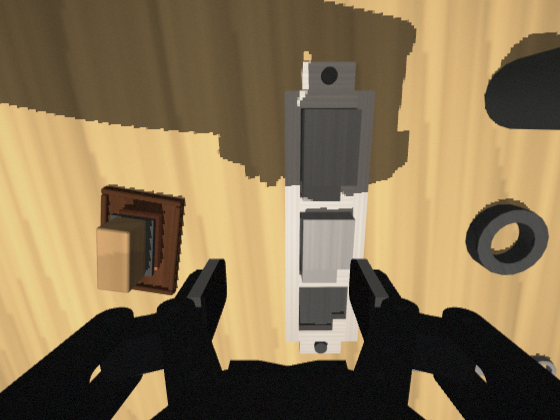

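>>> {"name": "drive_tool", "arguments": {"series": [[[0.2, 0.55, -0.9], [0.2, 0, -0.5]], [[0.2, 0, 0], [0, 0, 0]], [[0, 0, 0], [0, 0, 0]], [[0, 0, 0], [0, 0, 0]]], "grip": 0.5}}

```text
time: 31.7
eef_pos: [0.5951, 0.0627, 0.0763]
tcp_rot: [-0.518, -0.48, 0.521, -0.479]
contact_force: [-0.1, 0.3, 0.1]
opening: 0.75
```

```bash
python3 -c "
from h import *
go(.6067,.068,.03,-4.4)"
```

```text
t 31.7 pos [0.5951 0.0627 0.0763] yaw -4.62 F [-0.1  0.3  0.1] open 63.7 q [-0.06  0.26  1.86 -0.    1.02  0.02]
shift units [ 0.925  0.227 -0.127] turn deg [-0.22  0.16  0.24]
```

>>> {"name": "drive_tool", "arguments": {"series": [[[0.2, 0.22, -0.12], [-0.2, 0.1, 0.2]], [[0.4, 0, 0], [0, 0, 0]], [[0.2, 0, 0], [0, 0, 0]], [[0, 0, 0], [0, 0, 0]]]}}

```text
time: 32.1
eef_pos: [0.6053, 0.0649, 0.0382]
tcp_rot: [0.52, 0.478, -0.52, 0.48]
contact_force: [-0.0, -0.2, 0.0]
opening: 0.75
```

```bash
python3 -c "
from h import *
go(.6067,.068,-.008,-4.4)"
```

```text
t 32.1 pos [0.6053 0.0649 0.0382] yaw -4.63 F [-0.  -0.2  0. ] open 63.7 q [-0.06  0.33  1.85 -0.    0.95  0.02]
shift units [ 0.924  0.02  -0.065] turn deg [-0.23  0.08 -0.14]
```

>>> {"name": "drive_tool", "arguments": {"series": [[[0.4, 0.02, -0.06], [-0.2, 0, -0.1]], [[0.3, 0, 0], [0, 0, 0]], [[0.1, 0, 0], [0, 0, 0]], [[0, 0, 0], [0, 0, 0]]]}}

```text
time: 32.5
eef_pos: [0.6077, 0.0662, 0.0002]
tcp_rot: [0.52, 0.478, -0.519, 0.481]
contact_force: [0.1, 0.2, -0.4]
opening: 0.747
```

```bash
python3 -c "
from h import *
go(.6067,.068,-.008,-4.4)"
```

```text
t 32.5 pos [6.077e-01 6.620e-02 2.000e-04] yaw -4.53 F [ 0.1  0.2 -0.4] open 63.5 q [-0.06  0.39  1.86 -0.    0.89  0.02]
shift units [ 0.164 -0.024 -0.034] turn deg [-0.13  0.09 -0.27]
```

>>> {"name": "drive_tool", "arguments": {"series": [[[0.14, -0.02, -0.03], [-0.1, 0, -0.2]], [[0.02, 0, 0], [0, 0, 0]], [[0, 0, 0], [0, 0, 0]]]}}

```text
time: 32.8
eef_pos: [0.6081, 0.0677, -0.0066]
tcp_rot: [0.519, 0.479, -0.518, 0.482]
contact_force: [-0.8, -0.7, 0.6]
opening: 0.75
```

```bash
python3 -c "
from h import *
go(.6067,.068,-.008,-4.4)"
```

```text
t 32.8 pos [ 0.6081  0.0677 -0.0066] yaw -4.43 F [-0.8 -0.7  0.6] open 63.7 q [-0.05  0.4   1.86 -0.    0.88  0.02]
shift units [ 0.027 -0.028 -0.005] turn deg [-0.03  0.09 -0.21]
```

>>> {"name": "drive_tool", "arguments": {"series": [[[0, -0.025, 0], [0, 0, -0.2]], [[0, 0, 0], [0, 0, 0]], [[0, 0, 0], [0, 0, 0]], [[0, 0, 0], [0, 0, 0]], [[0, 0, 0], [0, 0, 0]]], "grip": -1, "newtons": 80}}

```text
time: 33.3
eef_pos: [0.6071, 0.0679, -0.0055]
tcp_rot: [-0.519, -0.48, 0.519, -0.481]
contact_force: [-0.2, -0.5, -1.0]
opening: 0.449
```

>>> {"name": "drive_tool", "arguments": {"series": [[[-0.3, 0, 0], [0, 0, 0]], [[-0.6, 0, 0], [0, 0, 0]], [[-0.6, 0, 0], [0, 0, 0]]]}}

```text
time: 33.6
eef_pos: [0.6003, 0.0682, 0.0638]
tcp_rot: [-0.514, -0.484, 0.523, -0.477]
contact_force: [0.8, -0.5, -4.6]
opening: 0.446
```

```bash
python3 -c "
from h import *
plan(.59,.287,.08,-2);go(.59,.287,.08,-2);shot('wrist','w28')"
```

```text
t 33.6 n 5
[[-0.06, -0.11, -0.87], [np.float64(-0.5), 0, 0]],[[-0.06, -0.1, -0.87], [np.float64(-0.5), 0, 0]],[[-0.06, -0.09, -0.87], [np.float64(-0.5), 0, 0]],[[-0.06, -0.09, -0.87], [np.float64(-0.5), 0, 0]],[[-0.06, -0.08, -0.87], [np.float64(-0.5), 0, 0]],
t 33.6 pos [0.6003 0.0682 0.0638] yaw -4.42 F [ 0.8 -0.5 -4.6] open 37.9 q [-0.05  0.3   1.84 -0.    1.02  0.02]
shift units [-0.325 -0.547 -4.347] turn deg [-2.42  0.11  0.96]
```

View pics/w28.png

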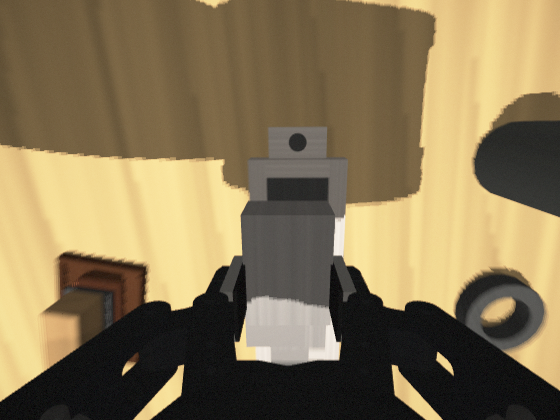

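>>> {"name": "drive_tool", "arguments": {"series": [[[-0.15, -0.05, -0.87], [-0.5, 0, 0.9]], [[-0.1, -0.08, -0.87], [-0.5, 0, 0]], [[-0.06, -0.09, -0.87], [-0.5, 0, 0]], [[-0.06, -0.09, -0.87], [-0.5, 0, 0]], [[-0.06, -0.08, -0.6], [-0.5, 0, 0]]]}}

```text
time: 34.15
eef_pos: [0.5966, 0.2739, 0.0913]
tcp_rot: [0.511, 0.486, -0.509, 0.493]
contact_force: [0.7, -0.2, -4.7]
opening: 0.444
```

>>> {"name": "drive_tool", "arguments": {"series": [[[0, 0, 0], [0, 0, 0]], [[0, 0, 0], [0, 0, 0]]]}}

```text
time: 34.35
eef_pos: [0.594, 0.2783, 0.0898]
tcp_rot: [0.509, 0.489, -0.508, 0.493]
contact_force: [0.4, -0.7, -5.2]
opening: 0.449
```

```bash
python3 -c "
from h import *
go(.59,.287,.03,-3);shot('wrist','w29');shot('top','t29')"
```

```text
t 34.35 pos [0.594  0.2783 0.0898] yaw -2.02 F [ 0.4 -0.7 -5.2] open 38.1 q [ 0.29  0.36  1.71 -0.01  1.07  0.32]
shift units [ 1.195 -0.092 -0.176] turn deg [ 0.98  0.23 -0.31]
```

View pics/w29.png

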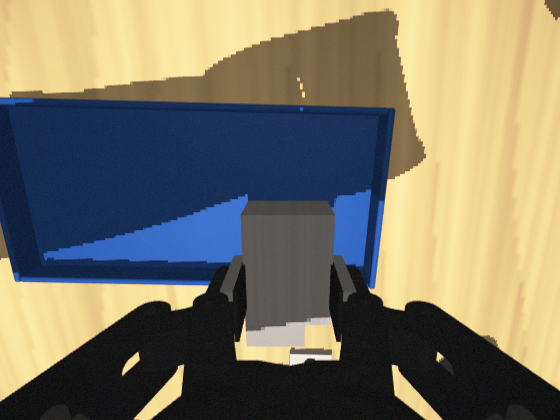

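View pics/t29.png

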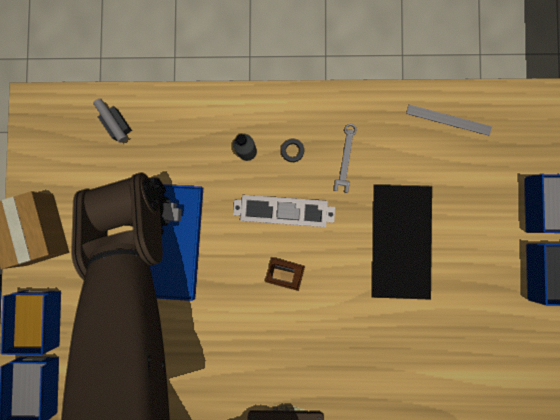

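>>> {"name": "drive_tool", "arguments": {"series": [[[0.3, -0.35, -0.12], [0.5, 0.2, -0.3]], [[0.4, 0, 0], [0, 0, 0]], [[0.3, 0, 0], [0, 0, 0]], [[0, 0, 0], [0, 0, 0]]]}}

```text
time: 34.85
eef_pos: [0.5779, 0.2786, 0.0379]
tcp_rot: [-0.513, -0.486, 0.514, -0.487]
contact_force: [-0.0, -0.5, -5.9]
opening: 0.445
```

```bash
python3 -c "
from h import *
go(.575,.287,-.0085,-3)"
```

```text
t 34.85 pos [0.5779 0.2786 0.0379] yaw -3.04 F [-0.  -0.5 -5.9] open 37.8 q [ 0.29  0.4   1.77 -0.    0.98  0.35]
shift units [ 0.927 -0.066 -0.166] turn deg [-0.04  0.08  0.01]
```

>>> {"name": "drive_tool", "arguments": {"series": [[[0.35, -0.06, -0.15], [0, 0, 0]], [[0.3, 0, 0], [0, 0, 0]], [[0.05, 0, 0], [0, 0, 0]], [[0, 0, 0], [0, 0, 0]]]}}

```text
time: 35.25
eef_pos: [0.5768, 0.2856, 0.0007]
tcp_rot: [-0.514, -0.485, 0.514, -0.486]
contact_force: [0.3, 0.0, -4.8]
opening: 0.445
```

```bash
python3 -c "
from h import *
go(.575,.287,-.0085,-3)"
```

```text
t 35.25 pos [0.5768 0.2856 0.0007] yaw -3.19 F [ 0.3  0.  -4.8] open 37.8 q [ 0.3   0.45  1.77 -0.    0.92  0.36]
shift units [ 0.183 -0.037 -0.027] turn deg [-0.19  0.06 -0.06]
```

>>> {"name": "drive_tool", "arguments": {"series": [[[0.1, 0, 0], [0, 0, 0]], [[0.06, 0, 0], [0, 0, 0]], [[0.02, 0, 0], [0, 0, 0]]]}}

```text
time: 35.55
eef_pos: [0.578, 0.286, -0.0077]
tcp_rot: [0.514, 0.485, -0.513, 0.487]
contact_force: [0.1, -0.2, -4.5]
opening: 0.444
```

>>> {"name": "drive_tool", "arguments": {"series": [[[0.04, 0, 0], [0, 0, 0]], [[0.03, 0, 0], [0, 0, 0]]]}}

```text
time: 35.75
eef_pos: [0.5784, 0.2861, -0.0086]
tcp_rot: [0.514, 0.485, -0.513, 0.487]
contact_force: [-4.9, -1.4, 5.7]
opening: 0.443
```

Contact at the tray floor as predicted; release and go back for the middle pad.

>>> {"name": "drive_tool", "arguments": {"series": [[[-0.01, 0, 0], [0, 0, 0]], [[0, 0, 0], [0, 0, 0]], [[0, 0, 0], [0, 0, 0]], [[-0.4, 0, 0], [0, 0, 0]], [[-0.9, 0, 0], [0, 0, 0]]], "grip": 0.5}}

```text
time: 36.25
eef_pos: [0.5776, 0.2858, 0.0549]
tcp_rot: [-0.514, -0.485, 0.514, -0.486]
contact_force: [1.1, 0.7, -0.4]
opening: 0.748
```

>>> {"name": "drive_tool", "arguments": {"series": [[[-0.6, 0, 0.2], [0, 0, 0]], [[-0.1, 0, 0.4], [0, 0, 0]], [[0, 0, 0], [0, 0, 0]]]}}

```text
time: 36.55
eef_pos: [0.5822, 0.2576, 0.1011]
tcp_rot: [0.519, 0.482, -0.507, 0.49]
contact_force: [0.3, -0.3, -0.2]
opening: 0.748
```

```bash
python3 -c "
from h import *
plan(.6013,-.0057,.08,-4.4);shot('wrist','w30')"
```

```text
t 36.55 n 6
[[0.07, 0.11, 0.87], [np.float64(0.2), 0, 0]],[[0.07, 0.11, 0.87], [np.float64(0.2), 0, 0]],[[0.07, 0.12, 0.87], [np.float64(0.2), 0, 0]],[[0.07, 0.12, 0.87], [np.float64(0.2), 0, 0]],[[0.07, 0.12, 0.87], [np.float64(0.2), 0, 0]],[[0.07, 0.13, 0.87], [np.float64(0.2), 0, 0]],
```

View pics/w30.png

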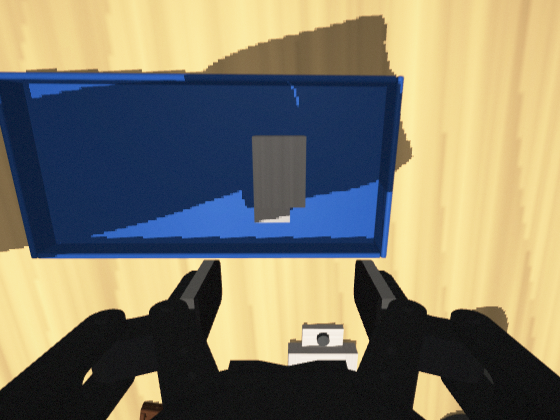

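Long pad lies flat in the tray (centre about pixel 279,178). Next the middle pad.

>>> {"name": "drive_tool", "arguments": {"series": [[[0.05, 0.05, 0.87], [0.2, 0, 0]], [[0.05, 0.05, 0.87], [0.2, 0, 0]], [[0.05, 0.07, 0.87], [0.2, 0, 0]], [[0.05, 0.1, 0.87], [0.2, 0, 0]], [[0.05, 0.12, 0.8], [0.2, 0, 0]]]}}

```text
time: 37.1
eef_pos: [0.5903, 0.046, 0.0854]
tcp_rot: [0.523, 0.481, -0.507, 0.488]
contact_force: [0.8, 0.7, -0.2]
opening: 0.749
```

>>> {"name": "drive_tool", "arguments": {"series": [[[0, 0, 0.3], [0, 0, 0]], [[0, 0, 0], [0, 0, 0]], [[0, 0, 0], [0, 0, 0]]]}}

```text
time: 37.4
eef_pos: [0.5892, 0.0282, 0.0829]
tcp_rot: [0.525, 0.48, -0.509, 0.485]
contact_force: [0.1, -0.1, 0.5]
opening: 0.751
```

```bash
python3 -c "
from h import *
go(.6013,-.0057,.04,-4.4);shot('wrist','w31')"
```

```text
t 37.4 pos [0.5892 0.0282 0.0829] yaw -3.89 F [ 0.1 -0.1  0.5] open 63.9 q [-0.13  0.22  1.9   0.02  1.   -0.07]
shift units [0.856 0.271 0.67 ] turn deg [ 0.52 -0.68 -1.16]
```

View pics/w31.png

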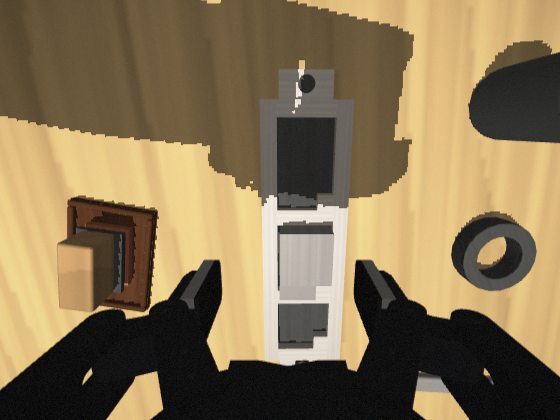

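>>> {"name": "drive_tool", "arguments": {"series": [[[0.2, 0.25, 0.6], [0.5, -0.7, -1.1]], [[0.3, 0, 0], [0, 0, 0]], [[0.2, 0, 0], [0, 0, 0]], [[0, 0, 0], [0, 0, 0]]]}}

```text
time: 37.85
eef_pos: [0.6004, 0.0044, 0.0467]
tcp_rot: [0.517, 0.483, -0.516, 0.483]
contact_force: [-0.5, 0.2, -0.1]
opening: 0.751
```

```bash
python3 -c "
from h import *
go(.6013,-.0065,-.006,-4.4)"
```

```text
t 37.85 pos [0.6004 0.0044 0.0467] yaw -3.86 F [-0.5  0.2 -0.1] open 63.9 q [-0.16  0.3   1.87  0.    0.96 -0.1 ]
shift units [1.053 0.03  0.218] turn deg [ 0.54 -0.05 -0.08]
```

>>> {"name": "drive_tool", "arguments": {"series": [[[0.35, 0.02, 0.2], [0.5, 0, 0]], [[0.35, 0, 0], [0, 0, 0]], [[0.1, 0, 0], [0, 0, 0]], [[0, 0, 0], [0, 0, 0]]]}}

```text
time: 38.25
eef_pos: [0.6009, -0.0009, 0.0066]
tcp_rot: [0.518, 0.482, -0.516, 0.482]
contact_force: [0.9, -0.2, 0.1]
opening: 0.749
```

```bash
python3 -c "
from h import *
go(.6013,-.0065,-.006,-4.4)"
```

```text
t 38.25 pos [ 0.6009 -0.0009  0.0066] yaw -4.04 F [ 0.9 -0.2  0.1] open 63.7 q [-0.17  0.36  1.88  0.    0.89 -0.1 ]
shift units [0.252 0.014 0.111] turn deg [ 0.36 -0.11 -0.15]
```

>>> {"name": "drive_tool", "arguments": {"series": [[[0.15, 0, 0.1], [0.3, -0.1, -0.1]], [[0.08, 0, 0.02], [0, 0, 0]], [[0, 0, 0], [0, 0, 0]]]}}

```text
time: 38.55
eef_pos: [0.6017, -0.0064, -0.0037]
tcp_rot: [0.519, 0.48, -0.517, 0.482]
contact_force: [-0.3, 0.3, -0.4]
opening: 0.751
```

```bash
python3 -c "
from h import *
go(.6013,-.0065,-.006,-4.4)"
```

```text
t 38.55 pos [ 0.6017 -0.0064 -0.0037] yaw -4.27 F [-0.3  0.3 -0.4] open 63.8 q [-0.18  0.38  1.88  0.    0.87 -0.1 ]
shift units [ 0.047 -0.008  0.002] turn deg [ 0.13  0.01 -0.22]
```

>>> {"name": "drive_tool", "arguments": {"series": [[[0.045, -0.01, 0], [0.1, 0, -0.2]], [[0, 0, 0], [0, 0, 0]], [[0, 0, 0], [0, 0, 0]], [[0, 0, 0], [0, 0, 0]], [[0, 0, 0], [0, 0, 0]]], "grip": -1, "newtons": 80}}

```text
time: 39.05
eef_pos: [0.6018, -0.0067, -0.0051]
tcp_rot: [0.519, 0.48, -0.519, 0.481]
contact_force: [1.0, 0.6, -1.4]
opening: 0.446
```

>>> {"name": "drive_tool", "arguments": {"series": [[[-0.3, 0, 0], [0, 0, 0]], [[-0.6, 0, 0], [0, 0, 0]], [[-0.8, 0, 0], [0, 0, 0]]]}}

```text
time: 39.35
eef_pos: [0.5943, -0.0055, 0.0737]
tcp_rot: [-0.515, -0.485, 0.523, -0.475]
contact_force: [-0.3, -0.4, -5.0]
opening: 0.444
```

```bash
python3 -c "
from h import *
plan(.5,.287,.08,-3);go(.5,.287,.08,-3)"
```

```text
t 39.35 n 7
[[-0.02, -0.33, -0.81], [np.float64(-0.2), 0, 0]],[[-0.02, -0.33, -0.81], [np.float64(-0.2), 0, 0]],[[-0.02, -0.33, -0.81], [np.float64(-0.2), 0, 0]],[[-0.02, -0.32, -0.82], [np.float64(-0.2), 0, 0]],[[-0.02, -0.32, -0.82], [np.float64(-0.2), 0, 0]],[[-0.02, -0.32, -0.82], [np.float64(-0.2), 0, 0]],[[-0.02, -0.32, -0.82], [np.float64(-0.2), 0, 0]],
t 39.35 pos [ 0.5943 -0.0055  0.0737] yaw -4.41 F [-0.3 -0.4 -5. ] open 37.7 q [-0.18  0.26  1.86 -0.    1.03 -0.1 ]
shift units [-0.075 -2.333 -5.687] turn deg [-1.41 -0.11  1.03]
```

>>> {"name": "drive_tool", "arguments": {"series": [[[-0.12, -0.3, -0.81], [-0.2, 0, 0.9]], [[-0.08, -0.4, -0.81], [-0.2, 0, 0]], [[-0.06, -0.42, -0.81], [-0.2, 0, 0]], [[-0.05, -0.42, -0.82], [-0.2, 0, 0]], [[-0.05, -0.42, -0.82], [-0.2, 0, 0]]]}}

```text
time: 39.85
eef_pos: [0.515, 0.2045, 0.1026]
tcp_rot: [0.52, 0.479, -0.514, 0.486]
contact_force: [0.0, -0.3, -4.9]
opening: 0.445
```

```bash
python3 -c "
from h import *
plan(.465,.29,.08,-3)"
```

```text
t 39.85 n 3
[[0.15, -0.37, -0.54], [np.float64(-0.3), 0, 0]],[[0.15, -0.37, -0.55], [np.float64(-0.3), 0, 0]],[[0.15, -0.37, -0.55], [np.float64(-0.3), 0, 0]],
```

>>> {"name": "drive_tool", "arguments": {"series": [[[0.1, -0.37, -0.54], [-0.3, 0, 0]], [[0.1, -0.37, -0.55], [-0.3, 0, 0]], [[0.1, -0.2, -0.4], [-0.3, 0, 0]], [[0, 0, 0], [0, 0, 0]], [[0, 0, 0], [0, 0, 0]]]}}

```text
time: 40.35
eef_pos: [0.4644, 0.2892, 0.0885]
tcp_rot: [0.513, 0.486, -0.509, 0.491]
contact_force: [0.2, 0.8, -4.0]
opening: 0.442
```

```bash
python3 -c "
from h import *
go(.465,.29,.035,-3);shot('wrist','w32')"
```

```text
t 40.35 pos [0.4644 0.2892 0.0885] yaw -2.59 F [ 0.2  0.8 -4. ] open 37.6 q [ 0.37  0.13  1.99 -0.01  1.01  0.42]
shift units [ 1.07e+00  1.00e-03 -1.80e-02] turn deg [ 0.41  0.07 -0.52]
```

View pics/w32.png

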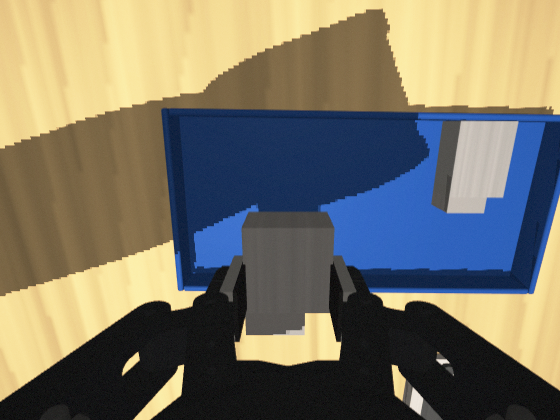

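>>> {"name": "drive_tool", "arguments": {"series": [[[0.4, 0, -0.02], [0.3, 0, -0.5]], [[0.5, 0, 0], [0, 0, 0]], [[0.4, 0, 0], [0, 0, 0]], [[0, 0, 0], [0, 0, 0]]]}}

```text
time: 40.8
eef_pos: [0.4689, 0.2867, 0.0248]
tcp_rot: [0.515, 0.484, -0.513, 0.487]
contact_force: [-1.6, 0.2, -4.4]
opening: 0.446
```

```bash
python3 -c "
from h import *
go(.465,.29,-.0081,-3)"
```

```text
t 40.8 pos [0.4689 0.2867 0.0248] yaw -3.26 F [-1.6  0.2 -4.4] open 37.9 q [ 0.37  0.24  2.01 -0.    0.89  0.42]
shift units [ 0.657 -0.085 -0.061] turn deg [-0.26  0.01 -0.26]
```

>>> {"name": "drive_tool", "arguments": {"series": [[[0.3, -0.05, -0.05], [0, 0, -0.2]], [[0.2, 0, 0], [0, 0, 0]], [[0.03, 0, 0], [0, 0, 0]], [[0, 0, 0], [0, 0, 0]]]}}

```text
time: 41.2
eef_pos: [0.4695, 0.2885, -0.001]
tcp_rot: [0.516, 0.484, -0.513, 0.486]
contact_force: [0.1, 0.4, -4.3]
opening: 0.442
```

>>> {"name": "drive_tool", "arguments": {"series": [[[0.05, 0, 0], [0, 0, 0]], [[0.04, 0, 0], [0, 0, 0]]]}}

```text
time: 41.4
eef_pos: [0.4707, 0.289, -0.0044]
tcp_rot: [0.517, 0.484, -0.513, 0.486]
contact_force: [-0.6, -0.3, -4.1]
opening: 0.443
```

>>> {"name": "drive_tool", "arguments": {"series": [[[0.06, 0, 0], [0, 0, -0.2]], [[0.05, 0, 0], [0, 0, 0]]]}}

```text
time: 41.6
eef_pos: [0.4713, 0.2894, -0.0081]
tcp_rot: [0.516, 0.485, -0.513, 0.485]
contact_force: [-6.9, -4.1, 16.2]
opening: 0.441
```

>>> {"name": "drive_tool", "arguments": {"series": [[[0.03, 0, 0], [0, 0, 0]], [[0.03, 0, 0], [0, 0, 0]]]}}

```text
time: 41.8
eef_pos: [0.4712, 0.2893, -0.0081]
tcp_rot: [-0.514, -0.485, 0.515, -0.485]
contact_force: [-4.3, -2.6, 5.6]
opening: 0.441
```

>>> {"name": "drive_tool", "arguments": {"series": [[[-0.01, 0, 0], [0, 0, 0]], [[0, 0, 0], [0, 0, 0]], [[0, 0, 0], [0, 0, 0]], [[-0.4, 0, 0], [0, 0, 0]], [[-0.9, 0, 0], [0, 0, 0]]], "grip": 0.5}}

```text
time: 42.3
eef_pos: [0.4695, 0.2886, 0.0553]
tcp_rot: [-0.513, -0.486, 0.516, -0.484]
contact_force: [-0.3, -0.5, 0.3]
opening: 0.751
```

>>> {"name": "drive_tool", "arguments": {"series": [[[-0.8, 0, 0.2], [0, 0, 0]], [[-0.5, 0, 0.8], [0, 0, 0]], [[0, 0.2, 0.9], [0, 0, 0]], [[0, 0.2, 0.9], [0, 0, 0]], [[0, 0, 0], [0, 0, 0]]]}}

```text
time: 42.8
eef_pos: [0.4895, 0.1462, 0.1338]
tcp_rot: [0.518, 0.483, -0.508, 0.49]
contact_force: [0.3, -0.3, -0.1]
opening: 0.754
```

>>> {"name": "drive_tool", "arguments": {"series": [[[0, 0, 0], [0, 0, 0]], [[0, 0, 0], [0, 0, 0]]]}}

```text
time: 43.0
eef_pos: [0.4902, 0.1458, 0.1345]
tcp_rot: [0.52, 0.482, -0.508, 0.49]
contact_force: [1.9, 0.2, -0.5]
opening: 0.749
```

```bash
python3 -c "
from h import *
shot('wrist','w33');shot('top','t33');shot('scene','s33')
crop('t33',170,310,130,345,3.7,'c33')"
```

```text
(no output)
```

View pics/w33.png

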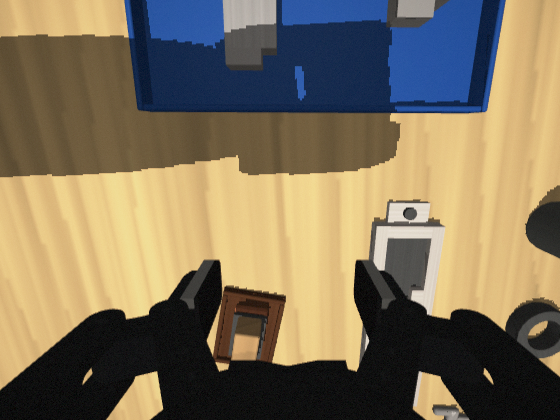

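View pics/s33.png

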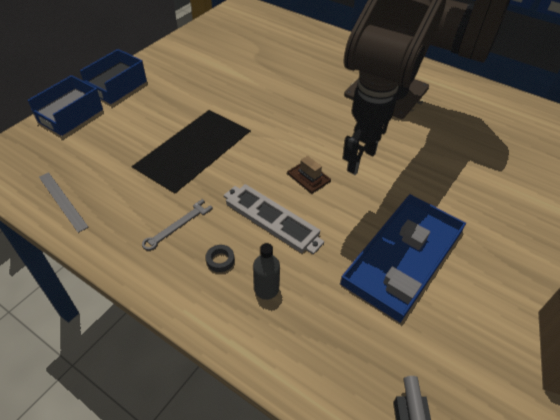

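View pics/c33.png

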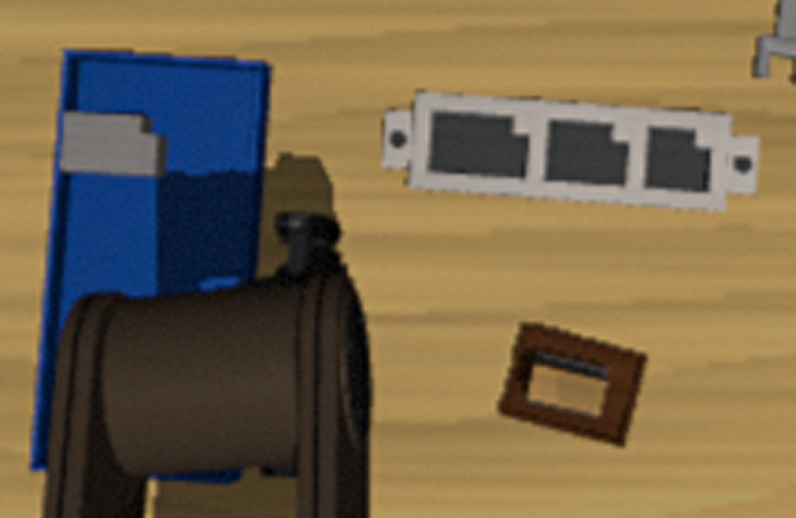

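```bash
python3 -c "
from h import *
rect('t33',up((130,170),3.7,[(65,113),(62,172),(162,176)]),.031)
crop('s33',190,320,335,475,5.5,'c34');crop('w33',0,120,120,520,2,'c35')"
```

```text
[[0.6275, 0.3525, 0.031], [0.5868, 0.3538, 0.031], [0.5842, 0.2844, 0.031]] len 0.0694 wid 0.0407 ang -92.19 -1.83 ctr [0.6058 0.3185 0.031 ]
```

View pics/c34.png

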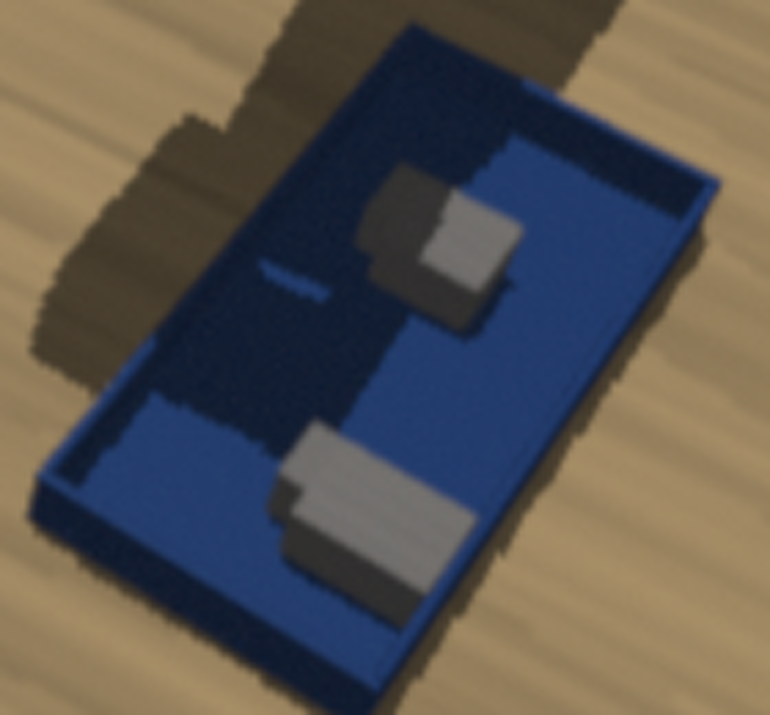

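View pics/c35.png

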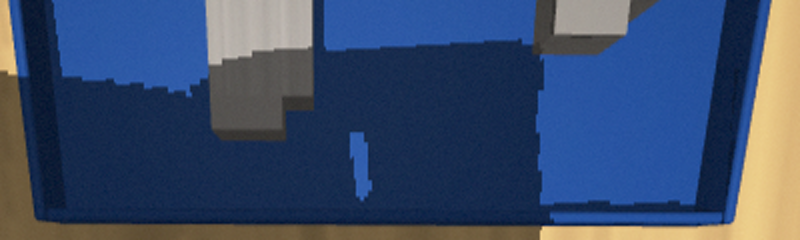

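>>> {"name": "drive_tool", "arguments": {"series": [[[0, 0.6, -0.5], [0, 0, -0.8]], [[0, 0.6, -0.5], [0, 0, 0]], [[0, 0.5, -0.4], [0, 0, 0]], [[0, 0, 0], [0, 0, 0]], [[0, 0, 0], [0, 0, 0]]]}}

```text
time: 43.65
eef_pos: [0.5758, 0.2191, 0.1297]
tcp_rot: [-0.511, -0.49, 0.512, -0.486]
contact_force: [0.0, -0.7, -0.3]
opening: 0.752
```

>>> {"name": "drive_tool", "arguments": {"series": [[[0, 0, 0], [0, 0, 0]], [[0, 0, 0], [0, 0, 0]]]}}

```text
time: 43.85
eef_pos: [0.5739, 0.2195, 0.1288]
tcp_rot: [-0.51, -0.491, 0.513, -0.486]
contact_force: [0.6, -0.8, -0.1]
opening: 0.751
```

```bash
python3 -c "
from h import *
go(.6,.24,.13,-3)
shot('wrist','w34');crop('w34',50,250,180,430,3.2,'c36')"
```

```text
t 43.85 pos [0.5739 0.2195 0.1288] yaw -2.6 F [ 0.6 -0.8 -0.1] open 63.9 q [0.2  0.23 1.79 0.   1.12 0.24]
shift units [-0.026  0.503 -0.434] turn deg [ 0.4  -0.1   0.41]
```

View pics/w34.png

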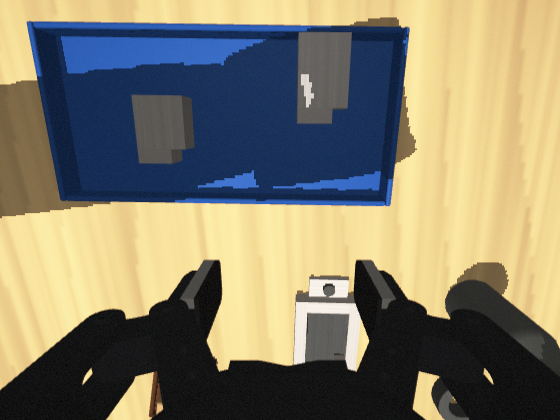

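View pics/c36.png

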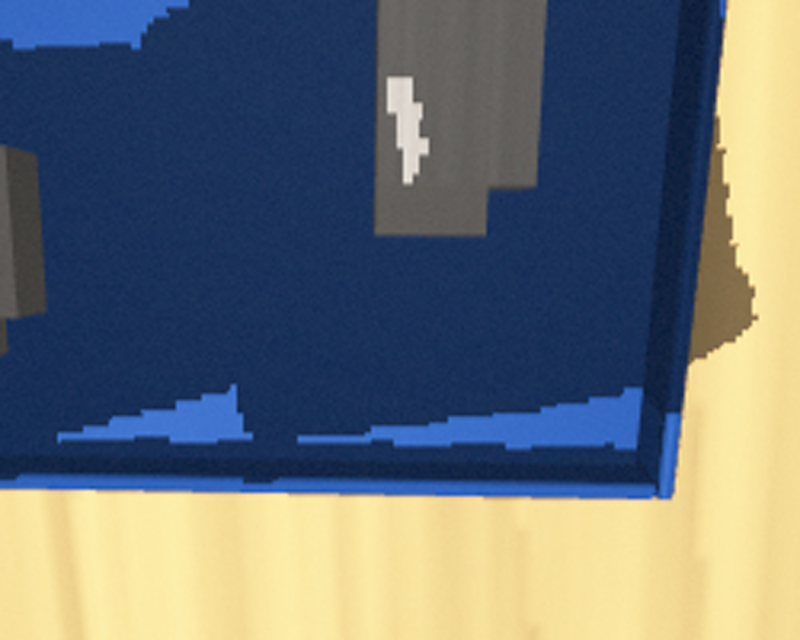

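```bash
python3 -c "
from h import *
crop('w34',15,135,270,420,5,'c37')"
```

```text
(no output)
```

View pics/c37.png

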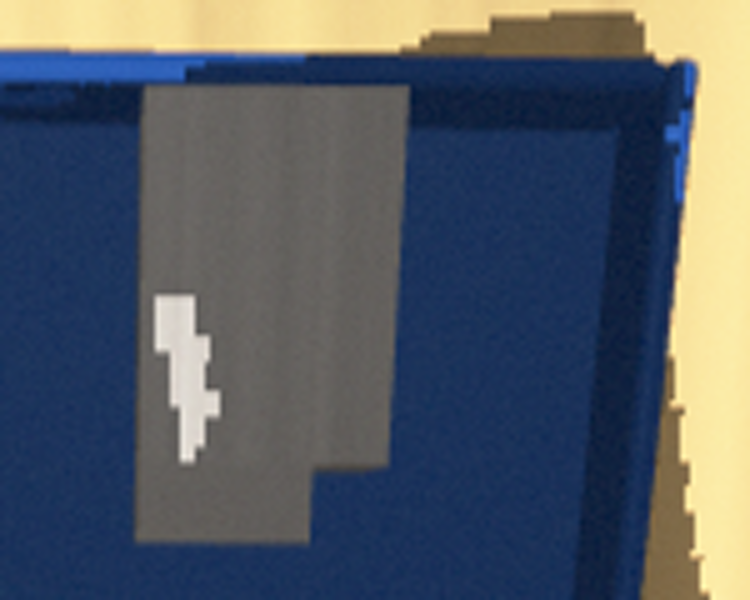

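```bash
python3 -c "
from h import *
rect('w34',up((270,15),5,[(409,86),(143,86),(135,543)]),.031)
print(pix('w34',up((270,15),5,[(276,86),(276,54)]),.030))"
```

```text
[[0.6271, 0.3552, 0.031], [0.587, 0.3571, 0.031], [0.5833, 0.291, 0.031]] len 0.0662 wid 0.0401 ang -93.21 -2.72 ctr [0.6052 0.3231 0.031 ]
[[0.60716733 0.35641142 0.03      ]
 [0.60722235 0.36070682 0.03      ]]
```

```bash
python3 -c "
from h import *
go(.6,.24,.13,-3);print(ctrl.sign_off())"
```

```text
t 43.9 pos [0.5738 0.2194 0.1289] yaw -2.61 F [ 0.1  0.7 -0.5] open 63.8 q [0.2  0.23 1.79 0.   1.12 0.24]
shift units [-0.025  0.504 -0.436] turn deg [ 0.39 -0.1   0.41]
the job is handed in; nothing more can be done
None
```

The job is done and handed in at about 44 s. Only the long and middle pads were on the mat; the short pad was absent this run.

**Seating:** Both pads went fully home in their own pockets. Each stopped at the height worked out for a seated pad, and the pictures showed them in place.

**Lapping:** I swept the long pad first, then the middle, each from its plain end towards its notched end. The force after subtracting the block's weight was about 6.5–9 N. For the first 20 mm or so of the long sweep and the first third of the middle sweep, the block ran about 2–3 mm off the centre line. The middle sweep's last reading put the block's centre about 2.5 mm short of the end. I then asked for 3 mm more and lifted off without reading it back. At the ends nearest each other, the sole overlapped the neighbouring pad by about 10 mm.

**Final checks:**
- The lapping block stands upright in its rest.
- Both pads lie flat in the blue tray, well apart, and the other things on the bench look untouched.
- After I set the long pad down, it was knocked about 4 cm and now lies flush against the inside of the tray wall. It measured 66 x 40 mm from above, which fits lying flat, so I left it there.

**Disagreement with the description:** The fingertips were about 35 mm farther back from the reported tool point than stated. My first close on the long pad therefore shut above it. I then probed the pad's top with 10–15 N and used the offset I measured from there on.

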